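# Load and start the bar-tool drying dock

### The job

Clear the leveller and the dosing cup out of the tool-drying dock and stand both upright on the white tray beyond it. Then lay every brush and teaspoon that is out on the worktop flat in a compartment of its own in the dock - brushes in the brush compartments with the bristles towards the black bar, spoons in the spoon compartments with the bowl towards the dock's outer (left) end - and finally press the treadle at the dock's right end right down to its stop and let it come up again. Leave everything else on the counter where it is.

Things in the scene. Friction and masses are not known exactly. Their poses are not given: they have to be found in the camera images.
- dock: Fixed white tool-drying dock, 187 (x -92..95) x 388 mm (y -205..183); origin on its underside, x away from the robot, y left. Floor 6 mm thick; grey ribs 10 mm above it (top z 16) form 2 brush compartments (right) and 2 spoon compartments (left), broken over the middle 70 mm of each as finger troughs. Black bar, 28 mm high, along the far edge. Treadle at the right end, y -205..-130.
- brush_lane_0 (a point): Floor centre of the right-hand brush compartment: 156 mm long along its x (dock x), 28 mm wide, 10 mm deep; axes as the dock's. Compartment centres 54 mm apart. It takes one brush, bristles towards +x (the black bar).
- brush_lane_1 (a point): Floor centre of the left-hand brush compartment: 156 mm long along its x (dock x), 28 mm wide, 10 mm deep; axes as the dock's. Compartment centres 54 mm apart. It takes one brush, bristles towards +x (the black bar).
- spoon_lane_0 (a point): Floor centre of the nearer spoon compartment: 148 mm long along its y (dock y), 34 mm wide, 10 mm deep; axes as the dock's. Compartment centres 60 mm apart. It takes one spoon, bowl towards +y (the dock's outer, left end).
- spoon_lane_1 (a point): Floor centre of the farther spoon compartment: 148 mm long along its y (dock y), 34 mm wide, 10 mm deep; axes as the dock's. Compartment centres 60 mm apart. It takes one spoon, bowl towards +y (the dock's outer, left end).
- brush_0_center (a point): Wooden grinder brush, 141 long x 20 wide x 16 mm high, lying on its side: centre, half-way up. Its y is its length: the bristles are at the -y end. Grasped across at the centre (50 g). Loose; it may be absent in a run.
- brush_0_bristles (a point): Point in the bristle end of that brush, 65 mm from its centre.
- brush_1_center (a point): Wooden grinder brush, 141 long x 20 wide x 16 mm high, lying on its side: centre, half-way up. Its y is its length: the bristles are at the -y end. Grasped across at the centre (50 g). Loose; it may be absent in a run.
- brush_1_bristles (a point): Point in the bristle end of that brush, 65 mm from its centre.
- spoon_0_center (a point): Teaspoon with a red handle, 132 long x 26 wide (at the bowl) x 11 mm high, lying flat: centre, half-way up. Its x is its length: the bowl is at the +x end. Grasped across at the centre (about 18 mm wide there), tips close to the surface (20 g). Loose; it may be absent in a run.
- spoon_0_bowl (a point): Point in the bowl of that spoon, 55 mm from its centre.
- spoon_1_center (a point): Teaspoon with a red handle, 132 long x 26 wide (at the bowl) x 11 mm high, lying flat: centre, half-way up. Its x is its length: the bowl is at the +x end. Grasped across at the centre (about 18 mm wide there), tips close to the surface (20 g). Loose; it may be absent in a run.
- spoon_1_bowl (a point): Point in the bowl of that spoon, 55 mm from its centre.
- leveller_center (a point): Round coffee leveller, black knurled collar on a steel foot, standing in the dock at the start: centre, half-way up. 36 mm high; collar diameter 63 mm over the upper 20 mm, foot 58 mm below it. Grasp the collar (0.32 kg).
- cup_center (a point): Steel dosing cup, 58 mm across, 50 mm high, open on top, standing in the dock at the start: centre, half-way up. Grasp it round the outside (0.12 kg).
- tray_top (a point): Centre of the top of the fixed shallow white tray (170 x 125 mm, top 12 mm above the worktop) beyond the dock; its x runs along the 170 mm side. Mind the tall furniture: the glass pastry case (370 mm high) stands to the right of the tray and behind the loose tools, at x above 0.585, y between -0.14 and 0.125; the grinder at x above 0.46, y below -0.385.
- treadle (a joint): Hinged spring treadle (steel plate 54 mm wide, 100 mm long) at the right end of the dock, hinged at its far end, free end towards the robot. 0 = up, 0.30 rad = down at its stop; springs back when let go. About 3 N at the pad starts it, 8 N holds it at the stop; the pad goes down about 24 mm.
- treadle_pad (a point): Top of the treadle 80 mm from its hinge, where it is pressed; 53 mm above the worktop when up, about 29 mm when down.
- marker: Black felt marker, 134 x 18 mm, not a task item; origin on its underside. Leave it alone.
- timer: Kitchen timer, 62 mm high; origin on its underside. Leave it alone.
- shot_glass: Shot glass, 62 mm high; origin on its underside. Leave it alone.
- pitcher: Small milk pitcher, 98 mm high; origin on its underside. Leave it alone.

How it is judged:
By the outcome, as a careful person would: the job done as asked, in the order asked, and still so for the second after the job is handed in, with the robot touching nothing.
Of brush_0, brush_1, spoon_0, spoon_1 only 3 to 4 are there at a start; the rules pass over those that are not, and their reading is None.
At some moment in a run one of brush_0, brush_1, spoon_0, spoon_1 may be knocked a few centimetres aside while the robot is not near it.
Once in a run the grip may slacken for a moment while it holds something.
It also fails if it takes over 210 s, if anything falls off the work surface, if the arm or the gripper's body presses on something with over 40 N, if the wrist force passes 120 N, or if a joint passes its speed limit or range.

### The arm

A 6-joint arm with a two-finger parallel gripper is mounted at the origin on a cart in front of the work surface, level with it; the furniture and walls round the work are solid. World frame = base frame: x ahead of the robot, y to its left, z up, the work surface at z = 0. Lengths are in m, angles in degrees, forces in N, time in s.
With the tool pointing down it reaches from about 0.4 to 0.825 m from the base axis. Payload 7 kg.
Tool frame: the origin (TCP) lies at the very end of the fingers, on their centre line; the grasp point (between the pads) lies 19 mm behind it; z points along the fingers, y is the line along which they close (so a half turn about z gives the same grasp; the last joint's range is limited). The gripper opens to 88 mm and grips with 3 to 60 N. Pads are 19 mm wide; open, the fingers measure 130 mm over their backs; the gripper's body (78 mm by 193 mm) begins 47 mm behind the grasp point.
Start: joints at [84.632, 20.546, 0.682, 0, -70.136, -16.507], TCP at [0.252, 0.626, 0.227] pointing down, gripper open.
Joint ranges: [-176.03, 176.03], [-82.01, 121.73], [-58.28, 71.71], [-173.87, 95.51], [-174.79, -0.11], [-173.66, 173.66]. Speed limits (degrees/s): [136.94, 136.94, 172.46, 180, 180, 180].

### API

Orientations are given as [roll, pitch, yaw] about the fixed x, y, z axes, in that order (R = Rz(yaw) Ry(pitch) Rx(roll)).
In Python, from plant import get_state, capture, close_job, regions_of gives the robot as it stands.
- The arm moves only by the tool jog_arm, never from a script. Its argument "moves" is a list of rows, each a list of 3 entries, a list of its own where there are three numbers: the shift along the tool's x, y, z in cm, then the turn about the tool's z in degrees, then the finger opening in cm, from 0 to 8.76. A call has 1 to 12 rows; each row shifts and turns the commanded pose from where the row before left it, along the tool's axes as they then stand; what a row does not reach is not made up. A row lasts 1/8 s, in which the tool goes at most 62.5 mm and 10.7 degrees, less where a joint would pass 70% of its speed; a pose out of reach is approached as far as the arm can. A call is refused whole if a number of a shift passes 6.25 or a number of a turn 10.7, either way. A call with a gripper value outside its range is refused whole. The fingers move at their own pace and stop on an object; "newtons" is the grip in N (left out, the last holds). Time passes only in rows, so rows that do not move let the fingers close. It gives the time, the measured TCP pose, the force, the opening and the grip force at its end, in the units of the state.
- get_state(): the state, without advancing time (a new reading comes with each control period).
- capture(name): name is "scene" or "top" or "wrist"; returns a dict with "pixels" (420x560x3 uint8, blue, green, red), "mtx" (3x3 intrinsics, pixels), "world_from_camera" (4x4, takes a point from camera to world coordinates); the wrist camera has in their place "hand_eye" (4x4, takes a point from camera to tool coordinates, whose origin is the TCP and whose axes are the flange's). Camera axes: x right, y down, z forward; pixel columns grow to the right and rows downward; lengths in m; the calibration is good to about 2 mm. A picture is of the moment at which its call begins: read the wrist's pose just before it. There is no depth.
- close_job(): hands the job in; it is judged then, once.
Trained networks look in a picture, given as the dict that the camera call returned (one of the last four; its "shot" number tells which), for a name from the list of things; names that differ only in an ending like _2 or _b are one class to them, and where a whole thing is asked for, a point or a joint stands for the part that bears it (a point fixed in the world has none). Each returns a list of dicts, best first, with "confidence" (0 to 1); they miss things now and then, are a little off and sometimes report something else, mostly with a low value. They report only what shows in the picture. A call takes as long as a camera call.
- regions_of(picture, thing): "pixels" (420x560 bool, what is visible of it) and "pixel" ([column, row] in pixels, amid what is visible of it).
The state is a dict: "time_s": time; "joints": joint angles; "qd": joint speeds; "joint_torque": joint torques, N m; "tcp_pos": TCP position; "eef_rot": TCP orientation; "contact_force": force on the tool from outside, world axes, zero at the start; "moment": the same for the moment, N m; "gripper_width": finger opening in m; "gripper_force": force on a finger pad.
Only numpy, scipy, OpenCV 4.12 (cv2) and the standard library are available. Lean on these libraries where they do the work, as an engineer would, in place of code of your own. Each camera call takes 0.05 s, during which the arm holds its last target. There are 200 camera calls.

## Working session

There is one attempt and no reset: what is moved stays moved. The work goes in short steps, Python scripts to look and compute and a tool call to move; the robot and the scene stay as the last step left them, time stands still between calls to the robot, and variables do not carry over. Pictures are saved under pics/ and viewed, at most 16 in all, crops included, and the job is handed in when it is done.

Besides the shell and the picture viewer there is one more tool, called in YAML: its name, and indented under it one key for each argument. jog_arm: Moves the arm, as the interface text tells. Its arguments: {"type":"object","properties":{"moves":{"type":"array"},"newtons":{"type":"number"}},"required":["moves"]}

```bash
ls; mkdir -p pics; python3 - <<'E'
from plant import *
import cv2
print(get_state())
for n in ("scene","top"):
    p=capture(n); cv2.imwrite(f"pics/{n}0.png",p["pixels"]); print(n,p["mtx"],p["world_from_camera"])
E
```

```text
pics
{'time_s': 0.0, 'joints': array([ 8.46317238e+01,  2.05898942e+01,  6.34533460e-01, -1.90309156e-02,
       -7.01344100e+01, -1.65079715e+01]), 'qd': array([ 0.04868016,  0.02392404,  0.09216652,  0.10942064, -0.014273  ,
       -0.03461667]), 'joint_torque': array([-2.26565724e-03, -5.82722390e+01,  2.93057907e+01,  6.99756503e+00,
        7.07566258e-03, -1.58204384e-04]), 'tcp_pos': array([0.25134634, 0.6259497 , 0.22564926]), 'eef_rot': array([ 1.79908846e+02, -8.35758006e-03, -2.18827221e+01]), 'contact_force': array([ 0.16799182, -0.13758084, -0.62155301]), 'moment': array([-0.00210016, -0.02079032,  0.02392127]), 'gripper_force': 0.0, 'gripper_width': 0.08786354528650023}
scene [[456.42963029   0.         286.54528599]
 [  0.         456.42963029 213.40173133]
 [  0.           0.           1.        ]] [[ 0.72946881 -0.31143901  0.609      -0.43514022]
 [-0.68357845 -0.30015293  0.66530348 -1.12183083]
 [-0.02440833 -0.90161742 -0.43184519  0.74249576]
 [ 0.          0.          0.          1.        ]]
top [[519.49661285   0.         286.89314743]
 [  0.         519.49661285 206.96109041]
 [  0.           0.           1.        ]] [[-0.02574104 -0.98466775  0.17253066  0.22398478]
 [-0.99941103  0.02926616  0.01791893 -0.11060119]
 [-0.02269351 -0.17196779 -0.98484115  1.60262863]
 [ 0.          0.          0.          1.        ]]
```

View pics/top0.png

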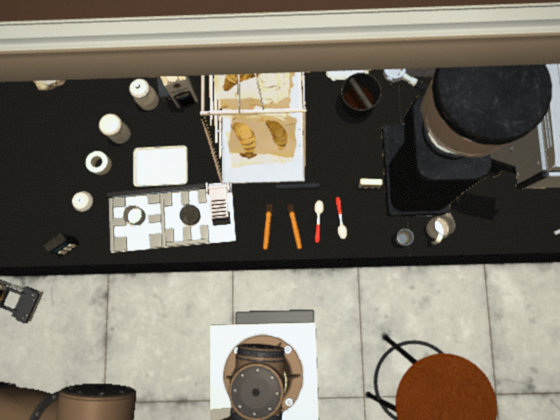

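View pics/scene0.png

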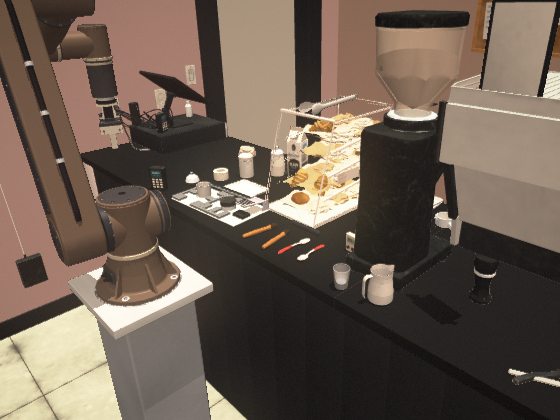

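The top view shows the dock at about (172,218), with the cup at (135,215), the leveller at (190,214) and the treadle at (219,203). The tray is at (160,166). The brushes are at (267,227) and (295,227) with bristles at the far end. The spoons are at (319,221), bowl far, and (341,218), bowl near. The marker is at (298,186).

```bash
cat >h.py <<'E'
import numpy as np, cv2
from plant import *
from scipy.spatial.transform import Rotation as R
def T_of(p,st=None):
    if "world_from_camera" in p: return p["world_from_camera"]
    T=np.eye(4); T[:3,:3]=R.from_euler("xyz",st["eef_rot"],degrees=True).as_matrix(); T[:3,3]=st["tcp_pos"]
    return T@p["hand_eye"]
def shot(n):
    st=get_state(); p=capture(n); return p,T_of(p,st)
def toz(p,T,uv,z):
    uv=np.atleast_2d(np.asarray(uv,float)); d=np.c_[uv,np.ones(len(uv))]@np.linalg.inv(p["mtx"]).T@T[:3,:3].T
    s=(z-T[2,3])/d[:,2]; return T[:3,3]+d*s[:,None]
def proj(p,T,X):
    X=np.atleast_2d(X); c=(X-T[:3,3])@T[:3,:3]; q=c@p["mtx"].T; return q[:,:2]/q[:,2:]
def rect(p,T,mask,z):
    "min-area rectangle of a mask on plane z: centre, (long,short), yaw of long axis deg"
    v,u=np.nonzero(mask); X=toz(p,T,np.c_[u,v],z)[:,:2]
    (c,s,a)=cv2.minAreaRect((X*1000).astype(np.float32))
    if s[0]<s[1]: s=s[::-1]; a+=90
    return np.round(c,1),np.round(s,1),round((a+90)%180-90,1)
def find(p,T,thing,z,n=3,minc=0.3):
    out=[]
    for r in regions_of(p,thing)[:n]:
        if r["confidence"]<minc: continue
        out.append(r); print(thing,round(r["confidence"],2),np.round(r["pixel"],1),r["pixels"].sum(),rect(p,T,r["pixels"],z),flush=True)
    return out
def tcp():
    s=get_state(); print(round(s["time_s"],2),np.round(s["tcp_pos"]*1000,1),np.round(s["eef_rot"],1),np.round(s["contact_force"],1),round(s["gripper_width"]*1000,1),round(s["gripper_force"],1))
E
python3 - <<'E'
from h import *
p,T=shot("top")
for n,z in (("dock",.016),("brush_0_center",.008),("spoon_0_center",.006),("leveller_center",.036),("cup_center",.05),("tray_top",.012),("treadle_pad",.05),("marker",.009),("timer",.03),("shot_glass",.06),("pitcher",.09)): find(p,T,n,z)
w,T=shot("wrist"); print(w["mtx"],w["hand_eye"])
E
```

```text
dock 0.56 [171.2 216.3] 6894 (array([485.4, 282.2]), array([395.1, 193.8]), -86.2)
dock 0.52 [217.1 201.3] 579 (array([529.5, 133.3]), array([105.1,  54.8]), 2.4)
brush_0_center 0.74 [318.8 213.2] 177 (array([ 458.3, -176.8]), array([122.2,  24.9]), -2.1)
brush_0_center 0.63 [266.8 227.3] 260 (array([446. , -17.5]), array([138.6,  20. ]), -5.5)
spoon_0_center 0.58 [315.1 205.7] 119 (array([ 460.2, -177. ]), array([125.5,  24.9]), -2.1)
leveller_center 0.64 [185.5 212.6] 322 (array([486.3, 218. ]), array([62.5, 58.1]), 44.2)
cup_center 0.56 [133.5 213.5] 365 (array([488.5, 384.9]), array([71.7, 56.7]), 62.3)
cup_center 0.41 [187.5 215.5] 377 (array([484.8, 217.2]), array([65. , 64.7]), 88.3)
tray_top 0.96 [159.3 162.6] 2029 (array([649.8, 318.8]), array([169.7, 125.1]), -88.8)
treadle_pad 0.97 [218.8 198.1] 599 (array([522.9, 129.5]), array([102.8,  56.9]), 2.2)
marker 0.7 [294.6 186.4] 161 (array([ 570.6, -113.6]), array([128.9,  16. ]), -88.6)
marker 0.31 [170.4 214.5] 6719 (array([486.9, 285.1]), array([394.1, 193. ]), -86.1)
timer 0.48 [369.7 180.5] 245 (array([ 568.6, -339. ]), array([71.2, 34.8]), 88.2)
shot_glass 0.37 [160.5 163.6] 2065 (array([635.6, 304.3]), array([167.3, 123.8]), -88.8)
pitcher 0.71 [318.  211.2] 177 (array([ 447.7, -173.5]), array([119. ,  23.6]), -2.1)
pitcher 0.64 [440.9 226. ] 614 (array([ 414.3, -531.3]), array([87.7, 74.4]), -71.4)
pitcher 0.5 [171.2 217.1] 6915 (array([475.5, 263.7]), array([377.4, 189.6]), -86.2)
[[376.71122602   0.         285.35215177]
 [  0.         376.71122602 212.26908023]
 [  0.           0.           1.        ]] [[-3.57461902e-04 -9.69143859e-01 -2.46495545e-01  6.58058773e-02]
 [ 9.99999774e-01 -4.86602396e-04  4.62993772e-04  4.29540949e-04]
 [-5.68652893e-04 -2.46495324e-01  9.69143814e-01 -1.57805753e-01]
 [ 0.00000000e+00  0.00000000e+00  0.00000000e+00  1.00000000e+00]]
```

jog_arm:
  moves:
    - [[0, 0, 0], -8.6, 8.7]
    - [[0, 0, 0], -8.6, 8.7]
    - [[0, 0, 0], -8.6, 8.7]
    - [[3.0, 4.4, 0], 0, 8.7]
    - [[3.0, 4.4, 0], 0, 8.7]
    - [[3.0, 4.4, 0], 0, 8.7]
    - [[3.0, 4.4, 0], 0, 8.7]
    - [[3.0, 4.4, 0], 0, 8.7]
    - [[3.0, 4.4, 0], 0, 8.7]
    - [[3.0, 4.4, 0], 0, 8.7]
    - [[3.0, 4.4, 0], 0, 8.7]

```text
time_s: 2.12
tcp_pos: [0.516, 0.2902, 0.2269]
eef_rot: [-180.0, -0.0, 3.9]
contact_force: [0.9, 0.4, 0.3]
gripper_width: 0.0871
gripper_force: 0.0
```

```bash
python3 - <<'E'
from h import *
tcp()
p,T=shot("wrist"); cv2.imwrite("pics/w1.png",p["pixels"])
for n,z in (("dock",.016),("leveller_center",.036),("cup_center",.05),("tray_top",.012),("treadle_pad",.05)): find(p,T,n,z)
tcp()
E
```

```text
2.12 [516.  290.2 226.9] [-180.    -0.     3.9] [0.9 0.4 0.3] 87.1 0.0
dock 0.73 [298.2 185.5] 48034 (array([501.4, 274.2]), array([408.5, 152.4]), -86.1)
leveller_center 0.61 [355.2 223.8] 3634 (array([484.6, 215.1]), array([66.2, 64.9]), 3.9)
cup_center 0.84 [182.7 213.6] 3842 (array([488.6, 383.2]), array([70.8, 58.7]), -57.1)
tray_top 0.66 [268.8  55.3] 20629 (array([634.4, 314.9]), array([169.8, 100.9]), -88.7)
treadle_pad 0.62 [265.7  53.9] 20646 (array([629. , 312.7]), array([152.5,  90.6]), -88.7)
treadle_pad 0.56 [464.5 192. ] 6652 (array([521.1, 127.2]), array([109.6,  54.9]), 6.9)
2.42 [514.8 292.  226.6] [-180.    -0.     3.9] [-0.9 -0.3  0.2] 87.0 0.0
```

View pics/w1.png

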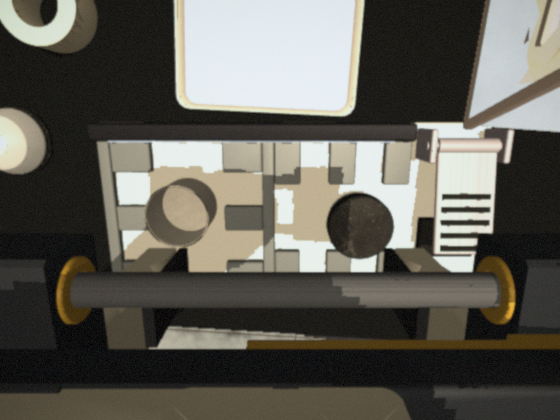

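The wrist view shows the cup at (181,213) and the leveller at (361,225), standing in the finger troughs, with the treadle at (464,192) and the tray beyond the bar. There is little room between the leveller and the treadle, so I'll grip along x.

```bash
cat >>h.py <<'E'
def go(x,y,z,yaw):
    "prints total turn, then shift (cm) in the tool frame after the turn"
    s=get_state(); t=s["tcp_pos"]*1000; a=np.radians(yaw); d=np.array([x,y,z])-t
    print("turn",round(-((yaw-s["eef_rot"][2]+180)%360-180),1),"shift cm",np.round([(d[0]*np.cos(a)+d[1]*np.sin(a))/10,(d[0]*np.sin(a)-d[1]*np.cos(a))/10,-d[2]/10],2))
E
python3 -c "
from h import *
go(486,217,20,-86.2); print(get_state()['joints'])"
```

```text
turn 90.1 shift cm [ 7.29  3.37 20.66]
[ 4.84661066e+01  1.27718404e+01 -1.01865560e+01 -6.47456733e-03
 -6.70303155e+01  4.54676008e+01]
```

jog_arm:
  moves:
    - [[0, 0, 0], 10, 8.7]
    - [[0, 0, 0], 10, 8.7]
    - [[0, 0, 0], 10, 8.7]
    - [[0, 0, 0], 10, 8.7]
    - [[0, 0, 0], 10, 8.7]
    - [[0, 0, 0], 10, 8.7]
    - [[0, 0, 0], 10, 8.7]
    - [[0, 0, 0], 10, 8.7]
    - [[0, 0, 0], 10.1, 8.7]
    - [[3.6, 1.7, 4], 0, 8.7]
    - [[3.6, 1.7, 4], 0, 8.7]
    - [[0, 0, 0], 0, 8.7]

```text
time_s: 3.92
tcp_pos: [0.4822, 0.215, 0.1437]
eef_rot: [179.7, -0.2, -86.2]
contact_force: [0.5, 0.4, 1.1]
gripper_width: 0.087
gripper_force: 0.0
```

```bash
python3 -c "
from h import *
go(486,217,20,-86.2); print(get_state()['joints'])
p,T=shot('wrist')
for n,z in (('leveller_center',.042),('cup_center',.056)): find(p,T,n,z)
cv2.imwrite('pics/w2.png',p['pixels'])"
```

```text
turn 0.0 shift cm [-0.17 -0.39 12.37]
[ 45.2837712   11.10152241 -24.09415324  -0.07961542 -55.17226747
 -41.4096299 ]
leveller_center 0.72 [281.1 210.1] 6072 (array([483.4, 214. ]), array([63.6, 62.1]), -86.3)
```

View pics/w2.png

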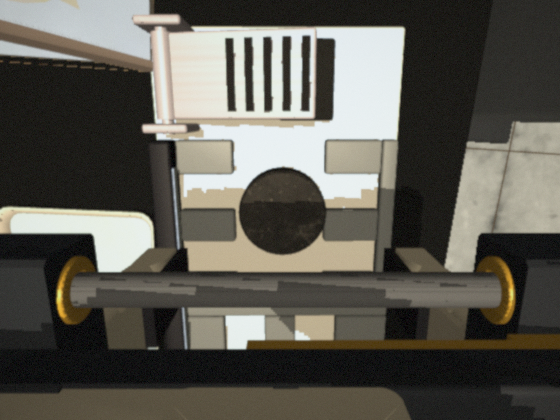

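The leveller is at (281,210) in the picture, between the fingers, with clear floor beside it.

jog_arm:
  moves:
    - [[0.1, -0.1, 4.1], 0, 8.7]
    - [[0, 0, 4.1], 0, 8.7]
    - [[0, 0, 4.1], 0, 8.7]
    - [[0, 0, 0], 0, 8.7]
    - [[0, 0, 0], 0, 5.5]
    - [[0, 0, 0], 0, 5.5]
    - [[0, 0, 0], 0, 5.5]
    - [[0, 0, 0], 0, 5.5]
    - [[0, 0, 0], 0, 5.5]
  newtons: 40

```text
time_s: 5.2
tcp_pos: [0.487, 0.2169, 0.0249]
eef_rot: [-180.0, 0.1, -86.2]
contact_force: [-5.2, 0.7, 8.3]
gripper_width: 0.0622
gripper_force: 40.0
```

```bash
python3 -c "
from h import *
go(640,272,80,-88); print(get_state()['gripper_width'],get_state()['joints'])"
```

```text
turn 1.8 shift cm [ -4.97 -15.48  -5.51]
0.06221226741995765 [ 4.50842194e+01  2.00428898e+01 -3.11001504e+01 -1.29438623e-02
 -3.87849517e+01 -4.12493905e+01]
```

jog_arm:
  moves:
    - [[0, 0, -2], 0, 5.5]
    - [[0, 0, -2], 0, 5.5]
    - [[0, 0, -2], 0, 5.5]
    - [[0, 0, 0], 0, 5.5]
    - [[-2.5, -3.9, 0], 0, 5.5]
    - [[-1.3, -3.9, 0], 0, 5.5]
    - [[-1.0, -4.0, 0], 0, 5.5]
    - [[0, -3.9, 0], 1.8, 5.5]
    - [[0, 0, 0], 0, 5.5]

```text
time_s: 6.32
tcp_pos: [0.6419, 0.2745, 0.081]
eef_rot: [179.9, -0.1, -88.1]
contact_force: [-0.8, -0.1, -3.6]
gripper_width: 0.0622
gripper_force: 40.0
```

```bash
python3 -c "
from h import *
tcp()
go(640,272,30,-88)
p,T=shot('wrist')
for n,z in (('leveller_center',.100),('tray_top',.012)): find(p,T,n,z)
p,T=shot('scene');cv2.imwrite('pics/s2.png',cv2.resize(p['pixels'][100:280,120:360],None,fx=3,fy=3))"
```

```text
6.33 [641.9 274.5  81. ] [ 1.799e+02 -1.000e-01 -8.810e+01] [-0.8 -0.1 -3.6] 62.2 40.0
turn -0.1 shift cm [0.24 0.2  5.1 ]
leveller_center 0.95 [284.2 252.9] 12224 (array([641.8, 267.6]), array([60.9, 59.7]), -89.4)
leveller_center 0.5 [469.  118.6] 41420 (array([578.6, 213.2]), array([98.8, 67.1]), -78.0)
tray_top 0.96 [259.7 192.8] 14982 (array([647.1, 292.6]), array([124.6, 124.5]), -88.6)
```

View pics/s2.png

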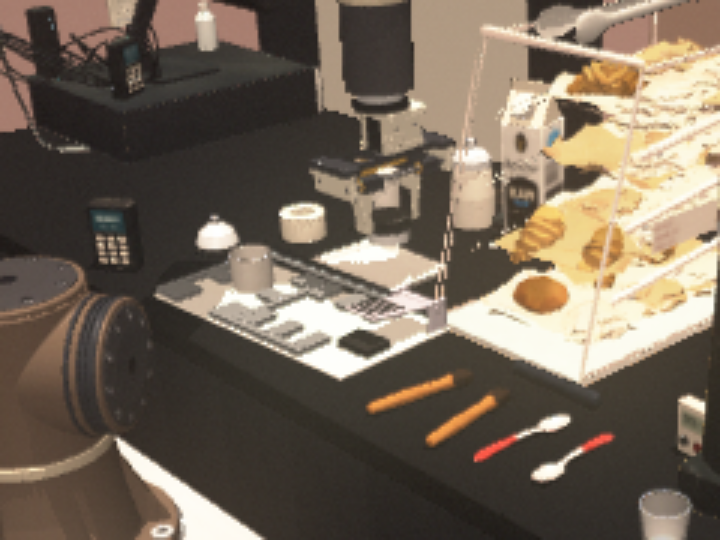

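jog_arm:
  moves:
    - [[0, 0, 2.2], 0, 5.5]
    - [[0, 0, 2.2], 0, 5.5]
    - [[0, 0, 0], 0, 5.5]
    - [[0, 0, 0], 0, 5.5]

```text
time_s: 7.02
tcp_pos: [0.6406, 0.2753, 0.0407]
eef_rot: [-179.9, 0.0, -87.9]
contact_force: [0.3, -0.5, -3.6]
gripper_width: 0.0627
gripper_force: 40.0
```

jog_arm:
  moves:
    - [[0, 0, 0.4], 0, 5.5]
    - [[0, 0, 0], 0, 5.5]
    - [[0, 0, 0], 0, 5.5]

```text
time_s: 7.4
tcp_pos: [0.6405, 0.275, 0.0359]
eef_rot: [-180.0, 0.0, -88.0]
contact_force: [0.3, 0.4, -3.9]
gripper_width: 0.0622
gripper_force: 40.0
```

jog_arm:
  moves:
    - [[0, 0, 0.3], 0, 5.5]
    - [[0, 0, 0], 0, 5.5]
    - [[0, 0, 0], 0, 5.5]

```text
time_s: 7.78
tcp_pos: [0.6404, 0.2749, 0.0325]
eef_rot: [180.0, -0.0, -88.0]
contact_force: [0.3, 0.8, -3.4]
gripper_width: 0.0619
gripper_force: 40.0
```

jog_arm:
  moves:
    - [[0, 0, 0.2], 0, 5.5]
    - [[0, 0, 0], 0, 5.5]
    - [[0, 0, 0], 0, 5.5]

```text
time_s: 8.15
tcp_pos: [0.6406, 0.2751, 0.031]
eef_rot: [-180.0, 0.0, -88.0]
contact_force: [-0.4, 0.3, 1.1]
gripper_width: 0.0621
gripper_force: 40.0
```

jog_arm:
  moves:
    - [[0, 0, 0.2], 0, 5.5]
    - [[0, 0, 0], 0, 5.5]
    - [[0, 0, 0], 0, 5.5]

```text
time_s: 8.52
tcp_pos: [0.6406, 0.275, 0.0309]
eef_rot: [-179.9, 0.0, -87.9]
contact_force: [-6.1, -2.8, 14.4]
gripper_width: 0.0616
gripper_force: 40.0
```

jog_arm:
  moves:
    - [[0, 0, -0.1], 0, 5.5]
    - [[0, 0, 0], 0, 8.7]
    - [[0, 0, 0], 0, 8.7]
    - [[0, 0, 0], 0, 8.7]
    - [[0, 0, 0], 0, 8.7]
    - [[0, 0, -3], 0, 8.7]
    - [[0, 0, -4], 0, 8.7]
    - [[0, 0, -4], 0, 8.7]
    - [[0, 0, 0], 0, 8.7]

```text
time_s: 9.65
tcp_pos: [0.6424, 0.2761, 0.1439]
eef_rot: [-179.6, 0.2, -87.9]
contact_force: [-0.0, -0.1, -1.0]
gripper_width: 0.087
gripper_force: 0.0
```

```bash
python3 -c "
from h import *
tcp()
go(489,387,140,-86.2)
p,T=shot('wrist')
for n,z in (('leveller_center',.048),('tray_top',.012)): find(p,T,n,z)"
```

```text
9.65 [642.4 276.1 143.9] [-179.6    0.2  -87.9] [-0.  -0.1 -1. ] 87.0 0.0
turn -1.7 shift cm [-12.08  14.58   0.39]
leveller_center 0.75 [287.3 206.1] 6322 (array([640.1, 272.6]), array([62.7, 62.4]), 46.8)
tray_top 0.96 [259.1 244.3] 17892 (array([646.7, 315.1]), array([169. , 124.6]), -88.9)
```

jog_arm:
  moves:
    - [[-3.0, 3.7, 0], -1.7, 8.7]
    - [[-3.0, 3.7, 0], 0, 8.7]
    - [[-3.0, 3.7, 0], 0, 8.7]
    - [[-3.0, 3.5, 0], 0, 8.7]
    - [[0, 0, 0], 0, 8.7]
    - [[0, 0, 0], 0, 8.7]

```text
time_s: 10.55
tcp_pos: [0.4875, 0.3861, 0.1386]
eef_rot: [179.9, -0.1, -86.2]
contact_force: [-0.5, 0.2, -0.7]
gripper_width: 0.0869
gripper_force: 0.0
```

```bash
python3 -c "
from h import *
tcp()
p,T=shot('wrist')
for n,z in (('cup_center',.056),): 
  for r in find(p,T,n,z,1):
    v,u=np.nonzero(r['pixels']); X=toz(p,T,np.c_[u,v],.056)*1000; print(X.min(0),X.max(0))
go(489,387,25,-86.2)"
```

```text
10.55 [487.5 386.1 138.6] [ 1.799e+02 -1.000e-01 -8.620e+01] [-0.5  0.2 -0.7] 86.9 0.0
cup_center 0.94 [286.8 219.3] 6346 (array([488. , 385.1]), array([61.9, 58.1]), -55.5)
[457.93465334 352.26090177  56.        ] [515.8604096  415.93156857  56.        ]
turn -0.1 shift cm [-0.13 -0.09 11.38]
```

jog_arm:
  moves:
    - [[-0.1, 0, 4], 0, 8.7]
    - [[0, 0, 4], 0, 8.7]
    - [[0, 0, 3.3], 0, 8.7]
    - [[0, 0, 0], 0, 8.7]
    - [[0, 0, 0], 0, 5.0]
    - [[0, 0, 0], 0, 5.0]
    - [[0, 0, 0], 0, 5.0]
    - [[0, 0, 0], 0, 5.0]
    - [[0, 0, 0], 0, 5.0]
  newtons: 25

```text
time_s: 11.78
tcp_pos: [0.488, 0.3878, 0.0276]
eef_rot: [-179.9, 0.0, -86.3]
contact_force: [-1.4, -0.2, 6.6]
gripper_width: 0.0572
gripper_force: 25.0
```

jog_arm:
  moves:
    - [[0, 0, -2], 0, 5.0]
    - [[0, 0, -2], 0, 5.0]
    - [[0, 0, -2], 0, 5.0]
    - [[0, 0, 0], 0, 5.0]

```text
time_s: 12.28
tcp_pos: [0.4883, 0.3882, 0.0881]
eef_rot: [-179.9, 0.1, -86.3]
contact_force: [0.7, -0.4, -0.5]
gripper_width: 0.0574
gripper_force: 25.0
```

```bash
python3 -c "
from h import *
tcp()
go(643,362,85,-88)"
```

```text
12.28 [488.3 388.2  88.1] [-1.799e+02  1.000e-01 -8.630e+01] [ 0.7 -0.4 -0.5] 57.4 25.0
turn 1.7 shift cm [  3.16 -15.37   0.31]
```

jog_arm:
  moves:
    - [[0.8, -3.8, 0], 1.7, 5.0]
    - [[0.8, -3.9, 0], 0, 5.0]
    - [[0.8, -3.8, 0], 0, 5.0]
    - [[0.8, -3.9, 0], 0, 5.0]
    - [[0, 0, 0], 0, 5.0]
    - [[0, 0, 2.5], 0, 5.0]
    - [[0, 0, 2.4], 0, 5.0]
    - [[0, 0, 0], 0, 5.0]
    - [[0, 0, 0], 0, 5.0]

```text
time_s: 13.4
tcp_pos: [0.6425, 0.3622, 0.0379]
eef_rot: [180.0, -0.0, -87.9]
contact_force: [0.3, 1.4, -0.0]
gripper_width: 0.057
gripper_force: 25.0
```

jog_arm:
  moves:
    - [[0, 0, 0.3], 0, 5.0]
    - [[0, 0, 0], 0, 5.0]
    - [[0, 0, 0], 0, 5.0]

```text
time_s: 13.78
tcp_pos: [0.643, 0.362, 0.0349]
eef_rot: [-180.0, 0.0, -88.0]
contact_force: [1.0, -0.1, -1.2]
gripper_width: 0.0566
gripper_force: 25.0
```

jog_arm:
  moves:
    - [[0, 0, 0.2], 0, 5.0]
    - [[0, 0, 0], 0, 5.0]
    - [[0, 0, 0], 0, 5.0]

```text
time_s: 14.15
tcp_pos: [0.6432, 0.3621, 0.033]
eef_rot: [-180.0, 0.0, -88.0]
contact_force: [-0.0, 1.1, 3.3]
gripper_width: 0.0572
gripper_force: 25.0
```

jog_arm:
  moves:
    - [[0, 0, 0.1], 0, 5.0]
    - [[0, 0, 0], 0, 5.0]
    - [[0, 0, 0], 0, 5.0]

```text
time_s: 14.52
tcp_pos: [0.6432, 0.3622, 0.0329]
eef_rot: [-179.9, 0.0, -88.0]
contact_force: [-3.0, -1.0, 8.7]
gripper_width: 0.0571
gripper_force: 25.0
```

jog_arm:
  moves:
    - [[0, 0, -0.1], 0, 5.0]
    - [[0, 0, 0], 0, 8.7]
    - [[0, 0, 0], 0, 8.7]
    - [[0, 0, 0], 0, 8.7]
    - [[0, 0, 0], 0, 8.7]
    - [[0, 0, -3], 0, 8.7]
    - [[0, 0, -4], 0, 8.7]
    - [[0, 0, -4], 0, 8.7]
    - [[0, 3.0, -4], 0, 8.7]
    - [[0, 4.5, -3], 0, 8.7]
    - [[0, 5, -2], 0, 8.7]
    - [[0, 0, 0], 0, 8.7]

```text
time_s: 16.02
tcp_pos: [0.5162, 0.3582, 0.236]
eef_rot: [-179.8, 0.2, -87.8]
contact_force: [1.1, 0.2, 0.4]
gripper_width: 0.087
gripper_force: 0.0
```

jog_arm:
  moves:
    - [[2.5, 2, 0], -10.2, 8.7]
    - [[2, 2, 0], -10.2, 8.7]
    - [[2, 2, 0], -10.2, 8.7]
    - [[0, 1, 0], -10.2, 8.7]
    - [[0, 0, 0], -10.2, 8.7]
    - [[0, 0, 0], -10.2, 8.7]
    - [[0, 0, 0], -10.2, 8.7]
    - [[0, 0, 0], -10.2, 8.7]
    - [[0, 0, 0], -10.2, 8.7]
    - [[0, 0, 0], 0, 8.7]

```text
time_s: 17.27
tcp_pos: [0.4646, 0.2764, 0.2321]
eef_rot: [180.0, 0.0, 3.7]
contact_force: [-0.3, 0.3, 0.0]
gripper_width: 0.087
gripper_force: 0.0
```

```bash
python3 -c "
from h import *
tcp()
p,T=shot('wrist');cv2.imwrite('pics/w3.png',p['pixels']); np.savez('w3.npz',px=p['pixels'],m=p['mtx'],T=T)
tcp()
for n,z in (('dock',.006),('cup_center',.062),('leveller_center',.048),('treadle_pad',.05)): find(p,T,n,z)
go(446,-18,230,-5)"
```

```text
17.27 [464.6 276.4 232.1] [180.    0.    3.7] [-0.3  0.3  0. ] 87.0 0.0
17.32 [464.5 276.4 232.2] [180.    0.    3.6] [ 0.6 -0.6 -0.3] 87.2 0.0
dock 0.65 [286.4 152.2] 73471 (array([484.5, 274.1]), array([418.5, 190.4]), -86.3)
cup_center 0.94 [206.3   6.6] 586 (array([608.8, 350.5]), array([40. , 10.7]), -86.3)
leveller_center 0.6 [298.9  10.2] 1264 (array([613.7, 272.3]), array([54.9, 18.8]), -86.3)
treadle_pad 0.59 [456.4 136.9] 7541 (array([520. , 126.7]), array([109.3,  56.7]), 7.0)
turn 8.7 shift cm [ 0.74 29.5   0.25]
```

View pics/w3.png

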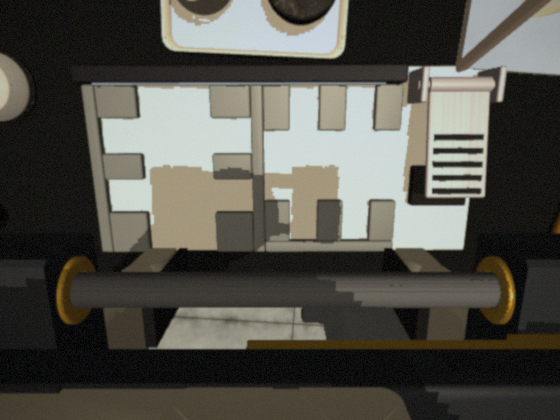

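The dock is now empty. Brush rib tops are at columns 265–288, 319–346 and 375–401, rows 87–130. Spoon ribs are at rows 87–118, 154–179 and 212–248. The near brush ribs start at row 200. I'll turn these corners into lane positions.

```bash
python3 - <<'E'
from h import *
d=np.load("w3.npz"); p={"mtx":d["m"]}; T=d["T"]
g=cv2.cvtColor(d["px"],cv2.COLOR_BGR2GRAY)
P={"B01R":[(288,130),(319,130)],"B0":[(346,130),(375,130)],"nB1":[(289,201),(318,201)],
"nB0":[(341,201),(369,201)],"S1L":[(137,118),(141,154)],"S1R":[(210,117),(213,153)],"S0L":[(144,179),(148,212)],"S0R":[(213,179),(217,212)]}
for k,v in P.items():
    X=toz(p,T,v,.016)[:,:2]*1000; print(k,np.round(X,1).tolist(),round(np.linalg.norm(X[0]-X[1]),1),np.round(X.mean(0),1))
# zoomed view
for i,(r0,c0) in enumerate([(70,250),(70,80)]): pass
cv2.imwrite("pics/w3z.png",cv2.resize(d["px"][60:255,70:415],None,fx=2.3,fy=2.3,interpolation=cv2.INTER_CUBIC))
E
```

```text
B01R [[517.4, 276.7], [519.3, 246.7]] 30.1 [518.3 261.7]
B0 [[521.0, 220.5], [522.8, 192.5]] 28.1 [521.9 206.5]
nB1 [[447.0, 271.0], [448.9, 241.6]] 29.5 [448.  256.3]
nB0 [[450.4, 218.2], [452.3, 189.8]] 28.5 [451.4 204. ]
S1L [[519.2, 422.5], [484.9, 419.7]] 34.4 [502.1 421.1]
S1R [[524.7, 352.4], [490.5, 348.9]] 34.4 [507.6 350.7]
S0L [[460.2, 417.4], [426.2, 414.3]] 34.1 [443.2 415.9]
S0R [[464.6, 348.5], [430.7, 343.8]] 34.2 [447.7 346.1]
```

View pics/w3z.png

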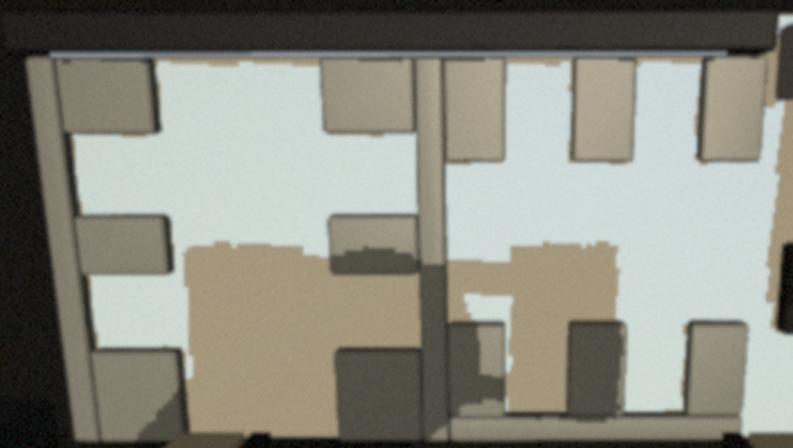

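jog_arm:
  moves:
    - [[-0.5, 5, 0], 4.3, 8.7]
    - [[-0.6, 5, 0], 4.4, 8.7]
    - [[-0.6, 5, 0], 0, 8.7]
    - [[-0.6, 5, 0], 0, 8.7]
    - [[-0.6, 5, 0], 0, 8.7]
    - [[-0.6, 5, 0], 0, 8.7]
    - [[-0.6, 5, 0], 0, 8.7]
    - [[0, 0, 0], 0, 8.7]
    - [[0, 0, 0], 0, 8.7]

```text
time_s: 18.65
tcp_pos: [0.4053, -0.0702, 0.2327]
eef_rot: [-180.0, -0.0, -5.0]
contact_force: [0.2, -0.1, -0.5]
gripper_width: 0.0871
gripper_force: 0.0
```

```bash
python3 -c "
from h import *
tcp()
p,T=shot('wrist');cv2.imwrite('pics/w4.png',p['pixels']); np.savez('w4.npz',px=p['pixels'],m=p['mtx'],T=T)
for n,z in (('brush_0_center',.010),('spoon_0_center',.006),('marker',.009)): find(p,T,n,z)
t,T=shot('top')
for n,z in (('brush_0_center',.010),('spoon_0_center',.006)): find(t,T,n,z)
"
```

```text
18.65 [405.3 -70.2 232.7] [-180.   -0.   -5.] [ 0.2 -0.1 -0.5] 87.1 0.0
brush_0_center 0.94 [229.8 138.6] 2373 (array([444.1, -22.8]), array([139.1,  21.1]), -5.0)
spoon_0_center 0.95 [387.8  91.7] 1813 (array([ 456.8, -176.6]), array([129.2,  25.9]), -8.1)
spoon_0_center 0.32 [302.1   6.6] 1786 (array([ 563.9, -118. ]), array([133.8,  15.1]), 85.0)
marker 0.71 [299.8   5.2] 1817 (array([ 562.7, -118.1]), array([133.7,  15.9]), 85.0)
brush_0_center 0.45 [405.  235.3] 225 (array([ 401.2, -439.1]), array([50.5, 49.7]), -21.6)
spoon_0_center 0.43 [213.5 188.2] 235 (array([558.4, 135.5]), array([53.7, 50.9]), -90.0)
```

View pics/w4.png

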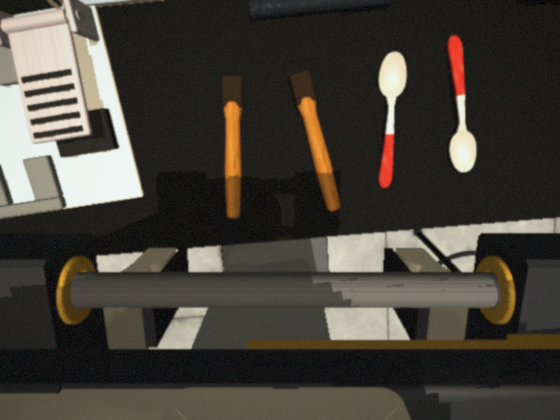

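All four tools are there. Brush A runs from (232,77), bristles, to (233,217). Brush B runs from (302,75), bristles, to (333,207). Spoon A has its bowl at (393,75) on the far side, and spoon B has its bowl at (463,152) on the near side.

```bash
python3 -c "
from h import *
go(444,-22.5,4,-5)
d=np.load('w4.npz');p={'mtx':d['m']}
print(toz(p,d['T'],[(232,77),(233,217),(302,75),(333,207)],.01)*1000)"
```

```text
turn 0.2 shift cm [ 3.45 -5.02 22.85]
[[ 511.55675456  -28.88496945   10.        ]
 [ 373.9993877   -13.03108913   10.        ]
 [ 507.51701984  -95.63414722   10.        ]
 [ 375.59838394 -117.80479068   10.        ]]
```

jog_arm:
  moves:
    - [[1.7, -2.2, 4.5], 0, 5.0]
    - [[1.7, -2.2, 4.5], 0, 5.0]
    - [[0, 0, 4.5], 0, 5.0]
    - [[0, 0, 3.8], 0, 5.0]
    - [[0, 0, 0], 0, 5.0]
    - [[0, 0, 0], 0, 5.0]

```text
time_s: 19.75
tcp_pos: [0.4437, -0.0288, 0.0607]
eef_rot: [-180.0, -0.1, -4.8]
contact_force: [0.6, 0.2, 0.6]
gripper_width: 0.0501
gripper_force: 0.0
```

```bash
python3 -c "
from h import *
go(444,-22.5,4,-5)"
```

```text
turn 0.2 shift cm [-0.02 -0.63  5.67]
```

jog_arm:
  moves:
    - [[0, -0.7, 0], 0.7, 5.0]
    - [[0, 0, 3], 0, 5.0]
    - [[0, 0, 2.6], 0, 5.0]
    - [[0, 0, 0], 0, 5.0]
    - [[0, 0, 0], 0, 1.5]
    - [[0, 0, 0], 0, 1.5]
    - [[0, 0, 0], 0, 1.5]
    - [[0, 0, 0], 0, 1.5]
    - [[0, 0, 0], 0, 1.5]
  newtons: 25

```text
time_s: 20.88
tcp_pos: [0.4437, -0.0221, 0.0039]
eef_rot: [-180.0, -0.0, -5.6]
contact_force: [-0.6, 1.2, 5.9]
gripper_width: 0.0166
gripper_force: 25.0
```

jog_arm:
  moves:
    - [[0, 0, -3], 0, 1.5]
    - [[0, 0, -3], 0, 1.5]
    - [[0, 0, -3], 0, 1.5]
    - [[0, 0, 0], 0, 1.5]

```text
time_s: 21.38
tcp_pos: [0.4446, -0.0218, 0.0955]
eef_rot: [-179.9, -0.2, -5.6]
contact_force: [-0.8, 0.1, -0.8]
gripper_width: 0.0167
gripper_force: 25.0
```

```bash
python3 -c "
from h import *
tcp();go(483.2,259,100,3.9)
p,T=shot('wrist')
for n,z in (('brush_0_center',.1),): find(p,T,n,z)"
```

```text
21.38 [444.6 -21.8  95.5] [-179.9   -0.2   -5.6] [-0.8  0.1 -0.8] 16.7 25.0
turn -9.5 shift cm [  5.76 -27.75  -0.45]
brush_0_center 0.58 [283.3 188.7] 8215 (array([462.9, -23.8]), array([103.5,  20.1]), -6.3)
```

jog_arm:
  moves:
    - [[0, 0, 0], -9.5, 1.5]
    - [[1.0, -4.6, 0], 0, 1.5]
    - [[1.0, -4.6, 0], 0, 1.5]
    - [[1.0, -4.6, 0], 0, 1.5]
    - [[1.0, -4.6, 0], 0, 1.5]
    - [[0.9, -4.6, 0], 0, 1.5]
    - [[0.9, -4.7, 0], 0, 1.5]
    - [[0, 0, 0], 0, 1.5]
    - [[0, 0, 0], 0, 1.5]

```text
time_s: 22.6
tcp_pos: [0.4812, 0.2574, 0.092]
eef_rot: [179.9, 0.1, 3.9]
contact_force: [-0.1, 0.4, -0.3]
gripper_width: 0.0165
gripper_force: 25.0
```

```bash
python3 -c "
from h import *
tcp();go(483.2,259,10,3.9)
p,T=shot('wrist');cv2.imwrite('pics/w5.png',p['pixels'])
find(p,T,'brush_0_center',.1)"
```

```text
22.6 [481.2 257.4  92. ] [1.799e+02 1.000e-01 3.900e+00] [-0.1  0.4 -0.3] 16.5 25.0
turn 0.0 shift cm [ 0.21 -0.15  8.2 ]
brush_0_center 0.66 [284.6 186.3] 8178 (array([500.6, 258.6]), array([101.2,  19.6]), 3.1)
```

View pics/w5.png

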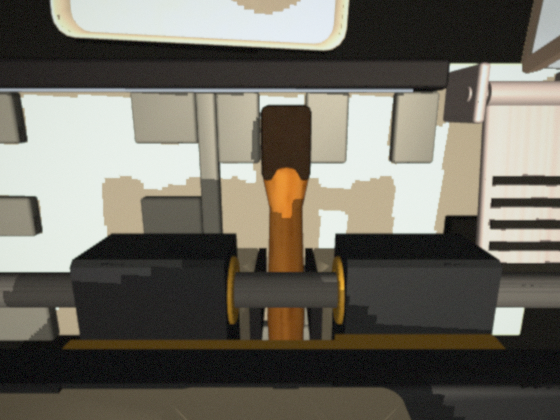

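```bash
python3 -c "
from h import *
p,T=shot('wrist');tcp()
X=toz(p,T,[(348,161),(393,161),(220,161)],.016)*1000;print(X)
a=np.radians(3.9);c=np.array([483.2,259])
for dx in(35,):
  q=c+dx*np.array([np.cos(a),np.sin(a)])
  for o in (-40,14,-14,-54+14): print(o,q+o*np.array([-np.sin(a),np.cos(a)]))
go(483.2,259,10,3.9)"
```

```text
22.75 [481.8 256.9  93.1] [1.8e+02 1.0e-01 3.9e+00] [0.5 0.1 0.2] 17.0 25.0
[[522.85203882 220.15305196  16.        ]
 [524.72812424 192.26052109  16.        ]
 [517.51955176 299.43332239  16.        ]]
-40 [520.83956139 221.47316402]
14 [517.16673569 275.34811508]
-14 [519.07116383 247.41295527]
-40 [520.83956139 221.47316402]
turn -0.0 shift cm [ 0.15 -0.2   8.31]
```

jog_arm:
  moves:
    - [[0.2, -0.15, 0], 0, 1.5]
    - [[0, 0, 3], 0, 1.5]
    - [[0, 0, 3], 0, 1.5]
    - [[0, 0, 1.7], 0, 1.5]
    - [[0, 0, 0], 0, 1.5]
    - [[0, 0, 0], 0, 1.5]

```text
time_s: 23.5
tcp_pos: [0.4847, 0.2599, 0.0174]
eef_rot: [-180.0, -0.1, 3.9]
contact_force: [0.3, -0.8, 0.4]
gripper_width: 0.0162
gripper_force: 25.0
```

jog_arm:
  moves:
    - [[0, 0, 0.3], 0, 1.5]
    - [[0, 0, 0.2], 0, 1.5]
    - [[0, 0, 0], 0, 1.5]

```text
time_s: 23.88
tcp_pos: [0.4841, 0.2597, 0.0117]
eef_rot: [-180.0, -0.0, 3.9]
contact_force: [0.4, 0.4, -0.2]
gripper_width: 0.0166
gripper_force: 25.0
```

jog_arm:
  moves:
    - [[0, 0, 0.2], 0, 1.5]
    - [[0, 0, 0], 0, 1.5]
    - [[0, 0, 0], 0, 3.0]
    - [[0, 0, 0], 0, 3.0]
    - [[0, 0, 0], 0, 3.0]

```text
time_s: 24.5
tcp_pos: [0.4841, 0.2597, 0.0094]
eef_rot: [180.0, 0.0, 3.9]
contact_force: [0.4, 0.8, 0.4]
gripper_width: 0.0295
gripper_force: 0.0
```

jog_arm:
  moves:
    - [[0, 0, -4], 0, 3.0]
    - [[0, 0, -4], 0, 3.0]
    - [[0, 0, -4], 0, 3.0]
    - [[-4, 0, -2], 0, 5.0]
    - [[0, 0, 0], 0, 5.0]
    - [[0, 0, 0], 0, 5.0]

```text
time_s: 25.25
tcp_pos: [0.4442, 0.2571, 0.1496]
eef_rot: [-180.0, -0.0, 4.0]
contact_force: [0.1, 0.1, -0.4]
gripper_width: 0.0491
gripper_force: 0.0
```

```bash
python3 -c "
from h import *
tcp()
p,T=shot('wrist');cv2.imwrite('pics/w6.png',p['pixels'])
find(p,T,'brush_0_center',.016)
go(440,-107,150,9.5)"
```

```text
25.25 [444.2 257.1 149.6] [-180.   -0.    4.] [ 0.1  0.1 -0.4] 49.1 0.0
brush_0_center 0.57 [284.6 137.3] 4063 (array([483.9, 257.9]), array([141.1,  20.8]), 5.4)
turn -5.6 shift cm [-6.44 35.81 -0.11]
```

View pics/w6.png

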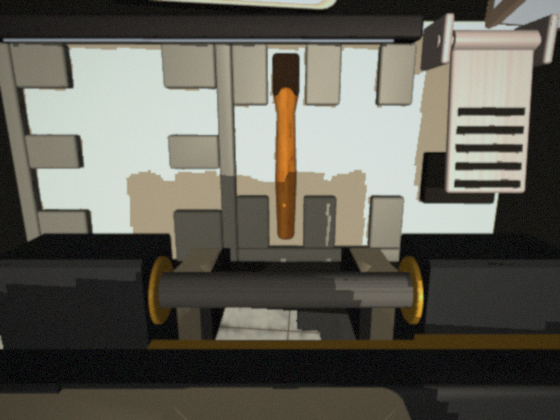

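Brush A lies in lane 1, from (286,55) with the bristles at the bar to (286,238). Next is brush B.

jog_arm:
  moves:
    - [[0, 0, 0], -5.6, 5.0]
    - [[-1.0, 5.1, 0], 0, 5.0]
    - [[-1.0, 5.1, 0], 0, 5.0]
    - [[-1.0, 5.1, 0], 0, 5.0]
    - [[-1.0, 5.1, 0], 0, 5.0]
    - [[-1.0, 5.1, 0], 0, 5.0]
    - [[-1.0, 5.1, 0], 0, 5.0]
    - [[-0.4, 5.2, 0], 0, 5.0]
    - [[0, 0, 0], 0, 5.0]
    - [[0, 0, 0], 0, 5.0]

```text
time_s: 26.6
tcp_pos: [0.4402, -0.1071, 0.1489]
eef_rot: [-180.0, 0.1, 9.4]
contact_force: [0.1, -0.5, -0.0]
gripper_width: 0.0498
gripper_force: 0.0
```

```bash
python3 -c "
from h import *
p,T=shot('wrist')
r=find(p,T,'brush_0_center',.012); find(p,T,'spoon_0_center',.006)
cv2.imwrite('pics/w7.png',p['pixels'])
go(441.6,-106.7,4,9.6)"
```

```text
spoon_0_center 0.7 [383.7 155.3] 2448 (array([ 463.7, -178.6]), array([115.4,  26.4]), -6.2)
turn 0.0 shift cm [ 0.1   0.11 14.53]
```

Brush B wasn't reported, so I'll look.

View pics/w7.png

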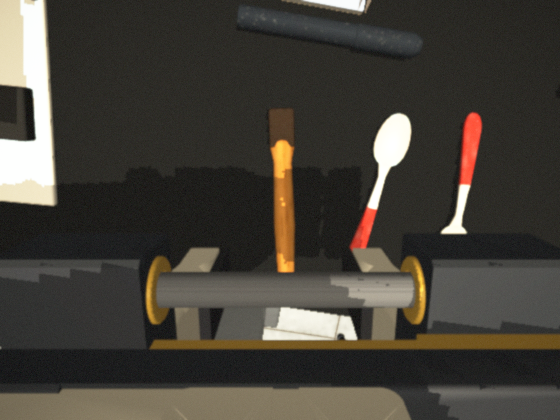

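The brush runs from its bristle tip at (281,110) to about (286,268). The spoon handle at (360,245) is close, so I'll narrow the opening.

```bash
python3 -c "
from h import *
p,T=shot('wrist')
X=toz(p,T,[(281.5,110),(285.5,262)],.012)[:,:2]*1000; d=X[0]-X[1]; d/=np.linalg.norm(d); c=X[0]-70.5*d; a=np.degrees(np.arctan2(d[1],d[0]))
print(X,c,a); go(c[0],c[1],4,a)"
```

```text
[[ 509.21331178  -91.65599137]
 [ 388.68871335 -115.08931809]] [ 440.00921038 -105.11118923] 11.002619282231985
turn -1.4 shift cm [-0.03 -0.07 14.55]
```

jog_arm:
  moves:
    - [[0, -0.1, 4], -1, 4.0]
    - [[0, 0, 4], 0, 4.0]
    - [[0, 0, 4], 0, 4.0]
    - [[0, 0, 2.5], 0, 4.0]
    - [[0, 0, 0], 0, 4.0]
    - [[0, 0, 0], 0, 1.5]
    - [[0, 0, 0], 0, 1.5]
    - [[0, 0, 0], 0, 1.5]
    - [[0, 0, 0], 0, 1.5]

```text
time_s: 27.92
tcp_pos: [0.4409, -0.1056, 0.0054]
eef_rot: [180.0, -0.1, 10.5]
contact_force: [-1.5, 1.5, 7.5]
gripper_width: 0.0167
gripper_force: 25.0
```

jog_arm:
  moves:
    - [[0, 0, -3], 0, 1.5]
    - [[0, 0, -3], 0, 1.5]
    - [[0, 0, -3], 0, 1.5]
    - [[0, 0, 0], 0, 1.5]

```text
time_s: 28.42
tcp_pos: [0.4417, -0.1056, 0.0968]
eef_rot: [180.0, -0.3, 10.5]
contact_force: [-0.0, 0.3, -1.0]
gripper_width: 0.0167
gripper_force: 25.0
```

```bash
python3 -c "
from h import *
tcp();go(486.7,205.0,95,3.9)
p,T=shot('wrist')
for n,z in (('brush_0_center',.1),): find(p,T,n,z)"
```

```text
28.43 [ 441.7 -105.6   96.8] [180.   -0.3  10.5] [-0.   0.3 -1. ] 16.7 25.0
turn 6.6 shift cm [  6.6  -30.68   0.18]
```

jog_arm:
  moves:
    - [[0, 0, 0], 6.6, 1.5]
    - [[1.1, -4.4, 0], 0, 1.5]
    - [[1.1, -4.4, 0], 0, 1.5]
    - [[1.1, -4.4, 0], 0, 1.5]
    - [[1.1, -4.4, 0], 0, 1.5]
    - [[1.1, -4.4, 0], 0, 1.5]
    - [[1.1, -4.4, 0], 0, 1.5]
    - [[0, -4.3, 0], 0, 1.5]
    - [[0, 0, 0], 0, 1.5]
    - [[0, 0, 0], 0, 1.5]

```text
time_s: 29.78
tcp_pos: [0.4841, 0.2045, 0.0933]
eef_rot: [179.9, 0.1, 3.9]
contact_force: [-0.0, -0.6, -0.0]
gripper_width: 0.0166
gripper_force: 25.0
```

```bash
python3 -c "
from h import *
tcp();go(486.7,205,10,3.9)
p,T=shot('wrist')
find(p,T,'brush_0_center',.1,1);find(p,T,'brush_0_center',.016)
cv2.imwrite('pics/w8.png',p['pixels'])"
```

```text
29.77 [484.1 204.5  93.3] [1.799e+02 1.000e-01 3.900e+00] [-0.  -0.6 -0. ] 16.6 25.0
turn 0.0 shift cm [ 0.26 -0.04  8.33]
brush_0_center 0.61 [196.  158.5] 3712 (array([526.4, 242.3]), array([52.3, 13.7]), 3.8)
brush_0_center 0.61 [196.  158.5] 3712 (array([513.4, 260.9]), array([81.5, 21.4]), 3.8)
```

jog_arm:
  moves:
    - [[0.25, -0.05, 0], 0, 1.5]
    - [[0, 0, 3], 0, 1.5]
    - [[0, 0, 3], 0, 1.5]
    - [[0, 0, 2.0], 0, 1.5]
    - [[0, 0, 0.2], 0, 1.5]
    - [[0, 0, 0], 0, 1.5]
    - [[0, 0, 0.2], 0, 1.5]
    - [[0, 0, 0], 0, 1.5]

```text
time_s: 30.92
tcp_pos: [0.488, 0.2061, 0.0114]
eef_rot: [-179.9, -0.1, 3.9]
contact_force: [0.6, -0.2, 2.8]
gripper_width: 0.0165
gripper_force: 25.0
```

jog_arm:
  moves:
    - [[0, 0, 0], 0, 2.6]
    - [[0, 0, 0], 0, 2.6]
    - [[0, 0, 0], 0, 2.6]
    - [[0, 0, -3], 0, 2.6]
    - [[0, 0, -4], 0, 2.6]
    - [[0, 0, -4], 0, 2.6]
    - [[-4, 0, -3], 0, 4.0]
    - [[0, 0, 0], 0, 4.0]
    - [[0, 0, 0], 0, 4.0]

```text
time_s: 32.05
tcp_pos: [0.4475, 0.2032, 0.1506]
eef_rot: [-180.0, -0.0, 4.0]
contact_force: [1.1, -0.3, 0.0]
gripper_width: 0.0397
gripper_force: 0.0
```

```bash
python3 -c "
from h import *
tcp()
p,T=shot('wrist')
find(p,T,'brush_0_center',.016)
cv2.imwrite('pics/w9.png',p['pixels'])
go(440,-180,150,-7)"
```

```text
32.05 [447.5 203.2 150.6] [-180.   -0.    4.] [ 1.1 -0.3  0. ] 39.7 0.0
brush_0_center 0.85 [213.6 135.8] 4021 (array([483.6, 258.6]), array([140.5,  21.1]), 4.3)
brush_0_center 0.6 [201.2   1.7] 851 (array([584. , 290.4]), array([119.1,   5.1]), -86.1)
turn 10.9 shift cm [ 3.91e+00  3.81e+01 -3.00e-02]
```

```bash
python3 -c "
from h import *
p,T=shot('wrist')
h=cv2.cvtColor(p['pixels'],cv2.COLOR_BGR2HSV)
m=((h[...,0]>5)&(h[...,0]<16)&(h[...,1]>170)&(h[...,2]>60)).astype(np.uint8);m[245:]=0
n,l,s,c=cv2.connectedComponentsWithStats(m)
for i in range(1,n):
  if s[i,4]>300: print(s[i],rect(p,T,l==i,.016))
"
```

```text
[ 273   84   23  152 2246] (array([477.9, 205.4]), array([116.3,  16.3]), 3.9)
[ 202   86   24  152 2315] (array([472.7, 258.8]), array([116.6,  15.6]), 3.2)
```

jog_arm:
  moves:
    - [[0, 5.0, 0], 4, 5.0]
    - [[-0.4, 5.0, 0], 0, 5.0]
    - [[-0.4, 5.0, 0], 0, 5.0]
    - [[-0.4, 5.0, 0], 0, 5.0]
    - [[-0.4, 5.0, 0], 0, 5.0]
    - [[-0.4, 5.0, 0], 0, 5.0]
    - [[-0.4, 5.0, 0], 0, 5.0]
    - [[-0.4, 4.5, -1], 0, 5.0]
    - [[0, 0, 0], 0, 5.0]
    - [[0, 0, 0], 0, 5.0]

```text
time_s: 33.45
tcp_pos: [0.4222, -0.192, 0.1597]
eef_rot: [-180.0, 0.1, -0.2]
contact_force: [-0.4, 0.3, 0.4]
gripper_width: 0.0503
gripper_force: 0.0
```

```bash
python3 -c "
from h import *
p,T=shot('wrist');tcp()
find(p,T,'spoon_0_center',.006)
cv2.imwrite('pics/w10.png',p['pixels'])
d=np.load('w4.npz');P={'mtx':d['m']}
print(toz(P,d['T'],[(395,52),(385,187),(455,37),(462,171)],.006)*1000)"
```

```text
33.5 [ 422.3 -191.6  159.8] [-1.8e+02  1.0e-01 -1.0e-01] [-0.   0.5 -0. ] 50.1 0.0
spoon_0_center 0.56 [267.6 118.2] 2475 (array([ 456.4, -179.1]), array([128.6,  24.2]), -4.4)
[[ 520.77477059 -185.49292121    6.        ]
 [ 391.1657502  -173.09385319    6.        ]
 [ 529.03002607 -242.01798467    6.        ]
 [ 400.93560436 -252.08974176    6.        ]]
```

View pics/w10.png

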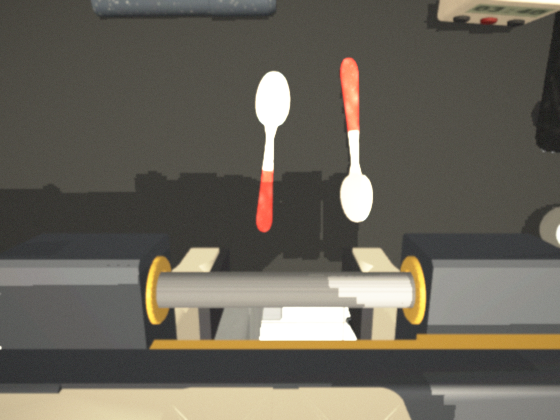

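Spoon A runs from its bowl end at (273,71) to its handle end at (264,231). Spoon B runs from its handle end at (348,58) to its bowl end at (357,222).

```bash
python3 -c "
from h import *
p,T=shot('wrist')
X=toz(p,T,[(273,71),(264,231),(357,222),(348,58)],.006)[:,:2]*1000
for b,h in ((X[0],X[1]),(X[2],X[3])):
  d=b-h; c=(b+h)/2; print(c,np.linalg.norm(d),np.degrees(np.arctan2(d[1],d[0])))
c=(X[0]+X[1])/2; go(c[0],c[1],3,-4)"
```

```text
[ 457.04862965 -177.68774093] 130.6624939375231 -3.9418083048585806
[ 465.75108916 -246.76588286] 132.4057462162471 -174.35316991493346
turn 4.0 shift cm [ 3.35 -1.58 15.71]
```

jog_arm:
  moves:
    - [[0, 0, 0], 3.9, 4.0]
    - [[3.35, -1.6, 4], 0, 4.0]
    - [[0, 0, 4], 0, 4.0]
    - [[0, 0, 4], 0, 4.0]
    - [[0, 0, 2], 0, 4.0]
    - [[0, 0, 0], 0, 4.0]
    - [[0, 0, 0], 0, 4.0]

```text
time_s: 34.48
tcp_pos: [0.4578, -0.1777, 0.0213]
eef_rot: [180.0, -0.1, -3.9]
contact_force: [0.1, 0.8, 0.5]
gripper_width: 0.0401
gripper_force: 0.0
```

```bash
python3 -c "
from h import *
tcp(); go(457,-177.7,3,-4)"
```

```text
34.48 [ 457.8 -177.7   21.3] [ 1.8e+02 -1.0e-01 -3.9e+00] [0.1 0.8 0.5] 40.1 0.0
turn 0.1 shift cm [-0.08  0.01  1.83]
```

jog_arm:
  moves:
    - [[0, 0, 1.0], 0, 4.0]
    - [[0, 0, 0.8], 0, 4.0]
    - [[0, 0, 0], 0, 4.0]
    - [[0, 0, 0], 0, 0.5]
    - [[0, 0, 0], 0, 0.5]
    - [[0, 0, 0], 0, 0.5]
    - [[0, 0, 0], 0, 0.5]
    - [[0, 0, 0], 0, 0.5]
  newtons: 20

```text
time_s: 35.48
tcp_pos: [0.4572, -0.1782, 0.0027]
eef_rot: [180.0, -0.0, -4.0]
contact_force: [-0.1, 0.2, 1.7]
gripper_width: 0.0197
gripper_force: 19.9
```

jog_arm:
  moves:
    - [[0, 0, -3], 0, 0.5]
    - [[0, 0, -3], 0, 0.5]
    - [[0, 0, -3], 0, 0.5]
    - [[0, 0, 0], 0, 0.5]

```text
time_s: 35.98
tcp_pos: [0.4586, -0.1782, 0.0948]
eef_rot: [-180.0, -0.3, -4.0]
contact_force: [0.4, -0.5, -0.1]
gripper_width: 0.0197
gripper_force: 19.9
```

```bash
python3 -c "
from h import *
tcp(); go(504.9,385.9,100,94)
p,T=shot('wrist'); find(p,T,'spoon_0_center',.098); go(504.9,385.9,100,86);print(get_state()['joints'])"
```

```text
35.98 [ 458.6 -178.2   94.8] [-180.    -0.3   -4. ] [ 0.4 -0.5 -0.1] 19.7 19.9
turn -98.0 shift cm [55.95  8.55 -0.52]
spoon_0_center 0.65 [281.9 182.7] 6552 (array([ 473.4, -180.2]), array([98. , 26.1]), -4.0)
turn -90.0 shift cm [56.59  0.86 -0.76]
[ 1.71984056e+00  1.09833543e+01 -3.24677831e+01 -2.40618925e-02
 -4.65264220e+01  8.43053700e+01]
```

jog_arm:
  moves:
    - [[0, 0, 0], -9.8, 0.5]
    - [[0, 0, 0], -9.8, 0.5]
    - [[0, 0, 0], -9.8, 0.5]
    - [[0, 0, 0], -9.8, 0.5]
    - [[0, 0, 0], -9.8, 0.5]
    - [[0, 0, 0], -9.8, 0.5]
    - [[0, 0, 0], -9.8, 0.5]
    - [[0, 0, 0], -9.8, 0.5]
    - [[0, 0, 0], -9.8, 0.5]
    - [[0, 0, 0], -9.8, 0.5]

```text
time_s: 37.33
tcp_pos: [0.4544, -0.1598, 0.0893]
eef_rot: [179.8, 2.6, 92.7]
contact_force: [-0.2, 0.8, -0.6]
gripper_width: 0.0198
gripper_force: 19.9
```

jog_arm:
  moves:
    - [[5, 0, 0], 0, 0.5]
    - [[5, 0, 0], 0, 0.5]
    - [[5, 0, 0], 0, 0.5]
    - [[5, 0, 0], 0, 0.5]
    - [[5, 0, 0], 0, 0.5]
    - [[5, 0, 0], 0, 0.5]
    - [[5, 0, 0], 0, 0.5]
    - [[5, 0, 0], 0, 0.5]
    - [[4, 2.1, 0], 0, 0.5]
    - [[4, 2.1, 0], 0, 0.5]
    - [[4, 2.1, 0], 0, 0.5]
    - [[4, 2.1, 0], 0, 0.5]

```text
time_s: 38.83
tcp_pos: [0.5126, 0.4043, 0.0637]
eef_rot: [179.8, 2.7, 92.6]
contact_force: [-0.2, 0.5, -0.2]
gripper_width: 0.0197
gripper_force: 19.9
```

```bash
python3 -c "
from h import *
tcp(); go(504.9,387,12,94)
p,T=shot('wrist'); find(p,T,'spoon_0_center',.095)"
```

```text
38.83 [512.6 404.3  63.7] [179.8   2.7  92.6] [-0.2  0.5 -0.2] 19.7 19.9
turn -1.4 shift cm [-1.67 -0.89  5.17]
spoon_0_center 0.82 [285.6 185.4] 6630 (array([510.9, 429.5]), array([81., 21.]), -88.7)
```

The wrist joint reached its range limit while turning and left a 2.7° tilt. That is harmless for placing, but the shifts must now use the full rotation.

```bash
cat >>h.py <<'E'
def go(x,y,z,yaw):
    s=get_state(); d=np.array([x,y,z])-s["tcp_pos"]*1000
    t=-((yaw-s["eef_rot"][2]+180)%360-180)
    M=R.from_euler("xyz",s["eef_rot"],degrees=True).as_matrix()@R.from_euler("z",t,degrees=True).as_matrix()
    print("turn",round(t,1),"shift cm",np.round(d@M/10,2), "1cm down =",np.round(np.array([0,0,-1])@M,3))
E
python3 -c "
from h import *
go(504.9,388,14,94); print(get_state()['joints'])
p,T=shot('wrist'); find(p,T,'spoon_0_center',.065)"
```

```text
turn -1.3 shift cm [-1.57 -1.04  4.98] 1cm down = [ 0.047 -0.003  0.999]
[ 56.446832    27.34089493 -12.713461     2.26427298 -51.96149534
 124.86690966]
```

jog_arm:
  moves:
    - [[0, 0, 0], -1.3, 0.5]
    - [[-1.8, -1.0, 0], 0, 0.5]
    - [[0, 0, 0], 0, 0.5]
    - [[0, 0, 0], 0, 0.5]
    - [[0, 0, 0], 0, 0.5]

```text
time_s: 39.65
tcp_pos: [0.5042, 0.3853, 0.0667]
eef_rot: [179.8, 2.6, 94.0]
contact_force: [-0.4, 0.8, -0.0]
gripper_width: 0.0198
gripper_force: 19.9
```

```bash
python3 -c "
from h import *
tcp();go(504.9,388,12,94)
p,T=shot('wrist'); cv2.imwrite('pics/w11.png',p['pixels'])"
```

```text
39.65 [504.2 385.3  66.7] [179.8   2.6  94. ] [-0.4  0.8 -0. ] 19.8 19.9
turn -0.0 shift cm [0.51 0.07 5.45] 1cm down = [ 0.045 -0.004  0.999]
```

View pics/w11.png

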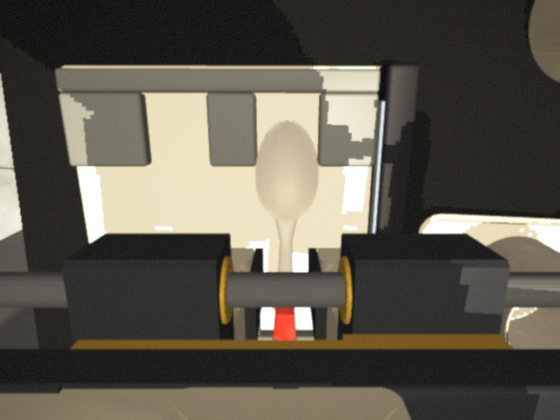

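Over the far spoon lane, whose ribs are at columns 255–320, the spoon axis is at column 287, so it is centred. Lowering now.

jog_arm:
  moves:
    - [[0.2, 0.05, 2], 0, 0.5]
    - [[0.2, 0, 2], 0, 0.5]
    - [[0.1, 0, 0.8], 0, 0.5]
    - [[0, 0, 0], 0, 0.5]
    - [[0, 0, 0], 0, 0.5]

```text
time_s: 40.33
tcp_pos: [0.5049, 0.3884, 0.019]
eef_rot: [179.7, 2.5, 94.0]
contact_force: [1.2, 0.5, 0.1]
gripper_width: 0.0199
gripper_force: 19.9
```

jog_arm:
  moves:
    - [[0, 0, 0.3], 0, 0.5]
    - [[0, 0, 0], 0, 0.5]
    - [[0, 0, 0.3], 0, 0.5]
    - [[0, 0, 0], 0, 0.5]

```text
time_s: 40.83
tcp_pos: [0.5044, 0.3874, 0.012]
eef_rot: [179.8, 2.6, 93.9]
contact_force: [-0.4, 0.5, 0.1]
gripper_width: 0.0201
gripper_force: 19.9
```

jog_arm:
  moves:
    - [[0, 0, 0.15], 0, 0.5]
    - [[0, 0, 0], 0, 0.5]
    - [[0, 0, 0], 0, 3.4]
    - [[0, 0, 0], 0, 3.4]
    - [[0, 0, 0], 0, 3.4]
    - [[-0.2, 0, -4], 0, 3.4]
    - [[-0.2, 0, -4], 0, 3.4]
    - [[-0.2, 0, -4], 0, 3.4]
    - [[-4, 0, -2], 0, 4.0]
    - [[0, 0, 0], 0, 4.0]
    - [[0, 0, 0], 0, 4.0]

```text
time_s: 42.2
tcp_pos: [0.5067, 0.348, 0.1526]
eef_rot: [179.8, 2.6, 93.9]
contact_force: [-0.1, 0.8, 0.1]
gripper_width: 0.0404
gripper_force: 0.0
```

```bash
python3 -c "
from h import *
tcp()
p,T=shot('wrist'); find(p,T,'spoon_0_center',.012);cv2.imwrite('pics/w12.png',p['pixels'])
print(get_state()['joints'])
go(440,-225,160,0)"
```

```text
42.2 [506.7 348.  152.6] [179.8   2.6  93.9] [-0.1  0.8  0.1] 40.4 0.0
spoon_0_center 0.63 [281.5 104.8] 2999 (array([504.7, 386.5]), array([129.4,  25.4]), -86.1)
[ 53.87018916  18.88897916 -12.9450733    2.11456495 -60.08804105
 128.9980692 ]
turn 93.9 shift cm [-6.65 57.29  1.76] 1cm down = [-0.006 -0.046  0.999]
```

jog_arm:
  moves:
    - [[0, 0, 0], 10.4, 4.0]
    - [[0, 0, 0], 10.4, 4.0]
    - [[0, 0, 0], 10.4, 4.0]
    - [[0, 0, 0], 10.4, 4.0]
    - [[0, 0, 0], 10.4, 4.0]
    - [[0, 0, 0], 10.4, 4.0]
    - [[0, 0, 0], 10.4, 4.0]
    - [[0, 0, 0], 10.4, 4.0]
    - [[0, 0, 0], 10.4, 4.0]
    - [[-2, 4.9, 0.15], 0, 4.0]
    - [[-2, 4.9, 0.15], 0, 4.0]
    - [[-2, 4.9, 0.15], 0, 4.0]

```text
time_s: 43.8
tcp_pos: [0.4467, 0.1995, 0.1534]
eef_rot: [177.4, -0.3, 0.4]
contact_force: [1.1, -0.1, -0.2]
gripper_width: 0.0403
gripper_force: 0.0
```

jog_arm:
  moves:
    - [[0, 5, 0.15], 0, 4.0]
    - [[0, 5, 0.15], 0, 4.0]
    - [[0, 5, 0.15], 0, 4.0]
    - [[0, 5, 0.15], 0, 4.0]
    - [[0, 5, 0.15], 0, 4.0]
    - [[0, 5, 0.15], 0, 4.0]
    - [[0, 5, 0.15], 0, 4.0]
    - [[0, 5, 0.15], 0, 4.0]
    - [[0, 2, 0], 0, 4.0]
    - [[0, 0, 0], 0, 4.0]
    - [[0, 0, 0], 0, 4.0]

```text
time_s: 45.18
tcp_pos: [0.4501, -0.219, 0.1607]
eef_rot: [177.4, -0.3, 0.4]
contact_force: [-0.0, 0.2, 1.2]
gripper_width: 0.0401
gripper_force: 0.0
```

```bash
python3 - <<'E'
from h import *
tcp()
p,T=shot('wrist'); find(p,T,'spoon_0_center',.006);cv2.imwrite('pics/w13.png',p['pixels'])
h=cv2.cvtColor(p['pixels'],cv2.COLOR_BGR2HSV)
red=((h[...,0]<6)|(h[...,0]>172))&(h[...,1]>150)&(h[...,2]>80)
wh=(h[...,2]>150)&(h[...,1]<80)
for nm,m in (("red",red),("white",wh)):
    m=m.astype(np.uint8); m[240:]=0
    n,l,s,c=cv2.connectedComponentsWithStats(m)
    for i in range(1,n):
        if s[i,4]>200: print(nm,s[i],rect(p,T,l==i,.006))
print(get_state()["joints"])
E
```

```text
45.17 [ 450.1 -219.   160.7] [177.4  -0.3   0.4] [-0.   0.2  1.2] 40.1 0.0
red [292  56  20  73 899] (array([ 535. , -238.8]), array([54.7, 14.3]), 2.5)
white [   0    0  172   22 3302] (array([591.6, -77.6]), array([124.5,  14.2]), -89.0)
white [ 409   22  109   37 3121] (array([ 575.4, -365. ]), array([86. , 22.2]), 86.3)
white [ 294  129   31   92 1622] (array([ 468.5, -246.3]), array([76.8, 25.6]), 0.6)
[ -1.30974234   6.38504106 -28.7145306    3.1321909  -54.49592997
  89.91295268]
```

```bash
python3 - <<'E'
from h import *
p,T=shot('wrist'); 
h=cv2.cvtColor(p['pixels'],cv2.COLOR_BGR2HSV)
m=np.zeros((420,560),np.uint8); sub=h[40:235,270:350]
m[40:235,270:350]=((sub[...,2]>95)&((sub[...,1]>150)|(sub[...,1]<90)))
m=cv2.morphologyEx(m,cv2.MORPH_CLOSE,np.ones((5,5),np.uint8))
n,l,s,c=cv2.connectedComponentsWithStats(m); i=1+s[1:,4].argmax(); print(s[i])
print(rect(p,T,l==i,.006))
v,u=np.nonzero(l==i); X=toz(p,T,np.c_[u,v],.006)*1000; print(X.min(0),X.max(0))
for a in range(430,565,15):
    k=abs(X[:,0]-a)<4; print(a,np.round([X[k,1].mean(),np.ptp(X[k,1])],1))
E
```

```text
[ 293   57   33  164 2871]
(array([ 496.1, -245.7]), array([131.7,  27.3]), 0.7)
[ 430.32866373 -259.89148337    6.        ] [ 561.91451645 -231.36248835    6.        ]
430 [-247.    14.7]
445 [-246.2   25.8]
460 [-245.6   26.4]
475 [-244.7   13.5]
490 [-243.4    7.6]
505 [-242.2    9.1]
520 [-241.    11.5]
535 [-239.7   12.9]
550 [-238.4   14.3]
```

The second spoon was knocked. It is now at (496,−243), yaw 4.3°, with the bowl still nearer.

```bash
python3 -c "
from h import *
go(496,-242.8,30,4.3)"
```

```text
turn -3.9 shift cm [ 4.33  2.16 13.24] 1cm down = [-0.004 -0.045  0.999]
```

jog_arm:
  moves:
    - [[0, 0, 0], -3.9, 4.0]
    - [[4.3, 2.2, 3], 0, 4.0]
    - [[0, 0, 4], 0, 4.0]
    - [[0, 0, 4], 0, 4.0]
    - [[0, 0, 2.2], 0, 4.0]
    - [[0, 0, 0], 0, 4.0]
    - [[0, 0, 0], 0, 4.0]
    - [[0, 0, 0], 0, 4.0]

```text
time_s: 46.32
tcp_pos: [0.4966, -0.244, 0.0319]
eef_rot: [177.4, -0.4, 4.3]
contact_force: [0.2, -0.0, -0.0]
gripper_width: 0.0403
gripper_force: 0.0
```

```bash
python3 -c "
from h import *
tcp();go(496,-242.8,3.5,4.3)"
```

```text
46.33 [ 496.6 -244.    31.9] [177.4  -0.4   4.3] [ 0.2 -0.  -0. ] 40.3 0.0
turn -0.0 shift cm [-0.07 -0.26  2.83] 1cm down = [-0.006 -0.046  0.999]
```

jog_arm:
  moves:
    - [[-0.1, -0.2, 1.5], 0, 4.0]
    - [[0, 0, 1.3], 0, 4.0]
    - [[0, 0, 0], 0, 4.0]
    - [[0, 0, 0], 0, 0.5]
    - [[0, 0, 0], 0, 0.5]
    - [[0, 0, 0], 0, 0.5]
    - [[0, 0, 0], 0, 0.5]
    - [[0, 0, 0], 0, 0.5]

```text
time_s: 47.32
tcp_pos: [0.4947, -0.2435, 0.0027]
eef_rot: [177.4, -0.2, 4.3]
contact_force: [-0.3, 1.5, 3.1]
gripper_width: 0.0197
gripper_force: 19.9
```

jog_arm:
  moves:
    - [[0, 0, -3], 0, 0.5]
    - [[0, 0, -3], 0, 0.5]
    - [[0, 0, -3], 0, 0.5]
    - [[0, 0, 0], 0, 0.5]

```text
time_s: 47.82
tcp_pos: [0.4956, -0.2396, 0.0947]
eef_rot: [177.4, -0.5, 4.3]
contact_force: [0.8, 0.5, -0.4]
gripper_width: 0.0199
gripper_force: 19.9
```

```bash
python3 -c "
from h import *
tcp(); p,T=shot('wrist'); find(p,T,'spoon_0_center',.098)
m=((cv2.cvtColor(p['pixels'],cv2.COLOR_BGR2HSV)[...,1]>150)&(p['pixels'][...,2]>80)&(p['pixels'][...,1]<60)).astype(np.uint8); m[235:]=0;m[:,:230]=0;m[:,340:]=0
print(m.sum(),rect(p,T,m,.098)); go(445.5,383,100,-86.1);print(get_state()['joints'])"
```

```text
47.83 [ 495.6 -239.6   94.7] [177.4  -0.5   4.3] [ 0.8  0.5 -0.4] 19.9 19.9
1060 (array([ 537.8, -236.1]), array([51.6, 13.4]), 4.8)
turn 90.3 shift cm [-62.32   0.59  -3.57] 1cm down = [-0.045  0.004  0.999]
[ -3.57955665  15.26107433 -28.00138806   3.48841025 -46.20192484
  95.40444705]
```

jog_arm:
  moves:
    - [[-2, -5, -0.4], 0, 0.5]
    - [[0, -5, -0.25], 0, 0.5]
    - [[0, -5, -0.25], 0, 0.5]
    - [[0, -5, -0.25], 0, 0.5]
    - [[0, -5, -0.25], 0, 0.5]
    - [[0, -5, -0.25], 0, 0.5]
    - [[0, -5, -0.25], 0, 0.5]
    - [[0, -5, -0.25], 0, 0.5]
    - [[0, -5, -0.25], 0, 0.5]
    - [[0, -5, -0.25], 0, 0.5]
    - [[0, -5, -0.25], 0, 0.5]
    - [[0, -5, -0.25], 0, 0.5]

```text
time_s: 49.42
tcp_pos: [0.4287, 0.3592, 0.0953]
eef_rot: [177.3, -0.1, 4.2]
contact_force: [1.1, -0.8, 1.0]
gripper_width: 0.0197
gripper_force: 19.9
```

jog_arm:
  moves:
    - [[0, 0, 0], 10, 0.5]
    - [[0, 0, 0], 10, 0.5]
    - [[0, 0, 0], 10, 0.5]
    - [[0, 0, 0], 10, 0.5]
    - [[0, 0, 0], 10, 0.5]
    - [[0, 0, 0], 10, 0.5]
    - [[0, 0, 0], 10, 0.5]
    - [[0, 0, 0], 10, 0.5]
    - [[0, 0, 0], 10.3, 0.5]
    - [[0, 0, 0], 0, 0.5]

```text
time_s: 50.68
tcp_pos: [0.4291, 0.3575, 0.0954]
eef_rot: [-179.9, -2.7, -86.0]
contact_force: [0.7, 0.4, 0.3]
gripper_width: 0.02
gripper_force: 19.9
```

```bash
python3 -c "
from h import *
tcp();go(445.5,383,60,-86.1);print(get_state()['joints'])"
```

```text
50.67 [429.1 357.5  95.4] [-179.9   -2.7  -86. ] [0.7 0.4 0.3] 20.0 19.9
turn 0.1 shift cm [-2.59 -1.8   3.43] 1cm down = [-0.047  0.003  0.999]
[ 61.01813851  17.51971638 -23.55782582   2.03921122 -51.11866837
 -58.32557651]
```

jog_arm:
  moves:
    - [[-2.45, -1.8, 0], 0, 0.5]
    - [[-0.15, 0, 3.3], 0, 0.5]
    - [[0, 0, 0], 0, 0.5]
    - [[0, 0, 0], 0, 0.5]
    - [[0, 0, 0], 0, 0.5]

```text
time_s: 51.3
tcp_pos: [0.4463, 0.3843, 0.0637]
eef_rot: [-179.7, -2.5, -86.0]
contact_force: [0.4, -0.6, -0.5]
gripper_width: 0.0193
gripper_force: 19.9
```

```bash
python3 -c "
from h import *
tcp();go(445.5,383,12,-86.1)
p,T=shot('wrist')
m=((cv2.cvtColor(p['pixels'],cv2.COLOR_BGR2HSV)[...,1]>150)&(p['pixels'][...,2]>80)&(p['pixels'][...,1]<60)).astype(np.uint8); m[235:]=0;m[:,230:340]*=1;m[:,:230]=0;m[:,340:]=0
print(m.sum(),rect(p,T,m,.065))
cv2.imwrite('pics/w14.png',p['pixels'])"
```

```text
51.3 [446.3 384.3  63.7] [-179.7   -2.5  -86. ] [ 0.4 -0.6 -0.5] 19.3 19.9
turn 0.1 shift cm [-0.11  0.11  5.17] 1cm down = [-0.044  0.005  0.999]
759 (array([449.9, 323.3]), array([89.1, 42. ]), -85.5)
```

jog_arm:
  moves:
    - [[-0.05, 0.1, 2], 0, 0.5]
    - [[-0.1, 0, 2], 0, 0.5]
    - [[0, 0, 0.7], 0, 0.5]
    - [[0, 0, 0], 0, 0.5]
    - [[0, 0, 0.3], 0, 0.5]
    - [[0, 0, 0], 0, 0.5]
    - [[0, 0, 0], 0, 0.5]

```text
time_s: 52.22
tcp_pos: [0.4453, 0.3833, 0.0129]
eef_rot: [-179.8, -2.6, -86.1]
contact_force: [0.8, -0.5, -1.0]
gripper_width: 0.0198
gripper_force: 19.9
```

jog_arm:
  moves:
    - [[0, 0, 0.2], 0, 0.5]
    - [[0, 0, 0], 0, 0.5]
    - [[0, 0, 0], 0, 0.5]

```text
time_s: 52.6
tcp_pos: [0.4452, 0.383, 0.0106]
eef_rot: [-179.8, -2.6, -86.1]
contact_force: [-0.6, -0.1, -0.5]
gripper_width: 0.0198
gripper_force: 19.9
```

jog_arm:
  moves:
    - [[0, 0, 0], 0, 3.4]
    - [[0, 0, 0], 0, 3.4]
    - [[0, 0, 0], 0, 3.4]
    - [[0.2, 0, -4], 0, 3.4]
    - [[0.2, 0, -4], 0, 3.4]
    - [[0.2, 0, -4], 0, 3.4]
    - [[-4, -3, -4], 0, 3.4]
    - [[-4, 0, -3], 0, 3.4]
    - [[0, 0, 0], 0, 3.4]
    - [[0, 0, 0], 0, 3.4]

```text
time_s: 53.85
tcp_pos: [0.4675, 0.4658, 0.1954]
eef_rot: [-179.8, -2.6, -86.0]
contact_force: [-0.2, -0.2, -0.2]
gripper_width: 0.0342
gripper_force: 0.0
```

```bash
python3 -c "
from h import *
tcp()
p,T=shot('wrist'); find(p,T,'spoon_0_center',.012);find(p,T,'brush_0_center',.016);cv2.imwrite('pics/w15.png',p['pixels'])
"
```

```text
53.85 [467.5 465.8 195.4] [-179.8   -2.6  -86. ] [-0.2 -0.2 -0.2] 34.2 0.0
spoon_0_center 0.63 [247.2 132.7] 1977 (array([503.6, 387.1]), array([128.8,  24.5]), -87.5)
spoon_0_center 0.53 [317.4 132.3] 2128 (array([445.9, 380.6]), array([128.4,  25.4]), -84.7)
```

View pics/w15.png

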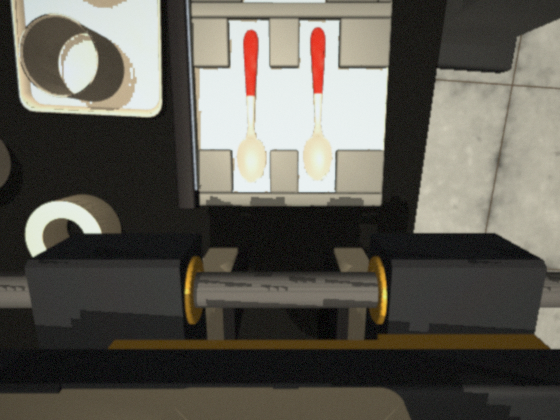

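Both spoons lie in their lanes at (250,105) and (318,103), with the bowls at the outer end. The treadle is next.

```bash
python3 -c "
from h import *
d=np.load('w3.npz');P={'mtx':d['m']};T=d['T']
print(toz(P,T,[(428,196),(485,196)],.059)*1000, toz(P,T,[(430,90),(492,90)],.032)*1000)
go(490,125,130,4)"
```

```text
[[469.21989137 147.98238491  59.        ]
 [472.52539162  96.93631683  59.        ]] [[561.58080231 150.87398423  32.        ]
 [565.22580356  94.80348747  32.        ]]
turn -90.1 shift cm [-0.18 33.74  8.12] 1cm down = [-0.003 -0.046  0.999]
```

jog_arm:
  moves:
    - [[0, 0, 0], -10, 3.4]
    - [[0, 0, 0], -10, 3.4]
    - [[0, 0, 0], -10, 3.4]
    - [[0, 0, 0], -10, 3.4]
    - [[0, 0, 0], -10, 3.4]
    - [[0, 0, 0], -10, 0]
    - [[0, 0, 0], -10, 0]
    - [[0, 0, 0], -10, 0]
    - [[0, 0, 0], -10, 0]

```text
time_s: 55.12
tcp_pos: [0.468, 0.4653, 0.1958]
eef_rot: [177.4, -0.2, 4.2]
contact_force: [0.1, -0.2, -0.1]
gripper_width: 0.0019
gripper_force: 0.0
```

jog_arm:
  moves:
    - [[0, 4.8, 0.2], 0, 0]
    - [[0, 4.8, 0.2], 0, 0]
    - [[0, 4.8, 0.2], 0, 0]
    - [[0, 4.8, 0.2], 0, 0]
    - [[0, 4.8, 0.2], 0, 0]
    - [[0, 4.8, 0.2], 0, 0]
    - [[0, 4.8, 0.2], 0, 0]
    - [[0, 0, 0], 0, 0]
    - [[0, 0, 0], 0, 0]

```text
time_s: 56.25
tcp_pos: [0.4912, 0.1303, 0.1974]
eef_rot: [177.4, -0.2, 3.9]
contact_force: [0.5, 0.9, -0.4]
gripper_width: 0.0007
gripper_force: 0.0
```

```bash
python3 -c "
from h import *
tcp();go(488,124,60,4)
p,T=shot('wrist'); find(p,T,'treadle_pad',.045);find(p,T,'brush_0_center',.016);cv2.imwrite('pics/w16.png',p['pixels'])"
```

```text
56.25 [491.2 130.3 197.4] [177.4  -0.2   3.9] [ 0.5  0.9 -0.4] 0.7 0.0
turn -0.1 shift cm [-4.200e-01 -1.000e-02  1.376e+01] 1cm down = [-0.004 -0.045  0.999]
treadle_pad 0.75 [285.7 158.6] 8639 (array([519.7, 124.9]), array([107.4,  54.8]), 4.0)
brush_0_center 0.69 [131.  167.4] 2647 (array([494.9, 258.6]), array([120.3,  22.2]), 4.4)
```

jog_arm:
  moves:
    - [[-0.4, 0, 4], 0, 0]
    - [[0, 0, 4], 0, 0]
    - [[0, 0, 4], 0, 0]
    - [[0, 0, 1.7], 0, 0]
    - [[0, 0, 0], 0, 0]
    - [[0, 0, 0], 0, 0]

```text
time_s: 57.15
tcp_pos: [0.4887, 0.1252, 0.0612]
eef_rot: [177.4, -0.3, 4.0]
contact_force: [-0.2, 0.1, 0.2]
gripper_width: 0.0003
gripper_force: 0.0
```

jog_arm:
  moves:
    - [[0, 0, 0.5], 0, 0]
    - [[0, 0, 0.5], 0, 0]
    - [[0, 0, 0.5], 0, 0]
    - [[0, 0, 0], 0, 0]
    - [[0, 0, 0], 0, 0]

```text
time_s: 57.78
tcp_pos: [0.4885, 0.1239, 0.0457]
eef_rot: [177.4, -0.3, 4.0]
contact_force: [-1.1, 3.4, 3.7]
gripper_width: 0.0005
gripper_force: 1.7
```

jog_arm:
  moves:
    - [[0, 0, 0.5], 0, 0]
    - [[0, 0, 0.5], 0, 0]
    - [[0, 0, 0.3], 0, 0]
    - [[0, 0, 0], 0, 0]
    - [[0, 0, 0], 0, 0]

```text
time_s: 58.4
tcp_pos: [0.4888, 0.1236, 0.0328]
eef_rot: [177.4, -0.3, 4.0]
contact_force: [-2.7, 3.7, 7.1]
gripper_width: 0.0004
gripper_force: 3.5
```

jog_arm:
  moves:
    - [[0, 0, 0.3], 0, 0]
    - [[0, 0, 0.2], 0, 0]
    - [[0, 0, 0], 0, 0]
    - [[0, 0, 0], 0, 0]

```text
time_s: 58.9
tcp_pos: [0.4892, 0.1236, 0.0295]
eef_rot: [177.5, -0.4, 4.0]
contact_force: [-9.4, 3.3, 26.2]
gripper_width: 0.0003
gripper_force: 13.6
```

jog_arm:
  moves:
    - [[0, 0, 0.2], 0, 0]
    - [[0, 0, 0], 0, 0]
    - [[0, 0, 0], 0, 0]

```text
time_s: 59.28
tcp_pos: [0.4894, 0.1236, 0.0288]
eef_rot: [177.5, -0.4, 4.0]
contact_force: [-15.8, 5.0, 42.1]
gripper_width: 0.0006
gripper_force: 22.3
```

The treadle is on its stop: z is 28.8 mm and the force rose steeply. Lifting off.

jog_arm:
  moves:
    - [[0, 0, -1], 0, 0]
    - [[0, 0, -1.5], 0, 0]
    - [[0, 0, -3], 0, 0]
    - [[0, 0, -4], 0, 0]
    - [[0, 0, -4], 0, 0]
    - [[-3, 0, -4], 0, 0]
    - [[-3, 0, -3], 0, 0]
    - [[0, 0, 0], 0, 0]
    - [[0, 0, 0], 0, 0]
    - [[0, 0, 0], 0, 0]
    - [[0, 0, 0], 0, 0]

```text
time_s: 60.65
tcp_pos: [0.4272, 0.1275, 0.2291]
eef_rot: [177.3, -0.1, 3.9]
contact_force: [-0.7, 0.1, -0.5]
gripper_width: 0.0006
gripper_force: 0.0
```

```bash
python3 - <<'E'
from h import *
tcp()
p,T=shot('wrist'); find(p,T,'treadle_pad',.045);find(p,T,'brush_0_center',.016)
t,T=shot('top')
for n,z in (('brush_0_center',.016),('spoon_0_center',.012),('leveller_center',.048),('cup_center',.062),('treadle_pad',.05)): find(t,T,n,z)
a=cv2.resize(t['pixels'][130:270,60:360],None,fx=2.6,fy=2.0*1.3); cv2.imwrite('pics/fin.png',a); cv2.imwrite('pics/finw.png',p['pixels'])
# one picture: wrist and top crop side by side
b=cv2.resize(p['pixels'][:240],(400,172)); c=cv2.resize(t['pixels'][130:270,60:360],(800,373)); o=np.zeros((560,800,3),np.uint8); o[:373]=c; o[380:552,:400]=b; cv2.imwrite('pics/fin2.png',o)
E
```

```text
60.65 [427.2 127.5 229.1] [ 1.773e+02 -1.000e-01  3.900e+00] [-0.7  0.1 -0.5] 0.6 0.0
treadle_pad 0.9 [282.3  81.1] 8021 (array([520.2, 124.5]), array([106.4,  55.8]), 3.7)
brush_0_center 0.71 [135.  106.9] 2966 (array([484.1, 258.4]), array([141.7,  22.3]), 3.8)
leveller_center 0.65 [170.1 162.5] 259 (array([646.6, 270.5]), array([66.3, 45.6]), 60.0)
cup_center 0.54 [141.4 164. ] 280 (array([648. , 364.6]), array([62.3, 52.9]), -62.3)
treadle_pad 0.83 [216.3 195.3] 401 (array([522.6, 128.7]), array([102.6,  52.2]), 0.0)
treadle_pad 0.48 [205.5 197.7] 2038 (array([479.9, 276.8]), array([388.7, 189.5]), -86.9)
```

View pics/fin2.png

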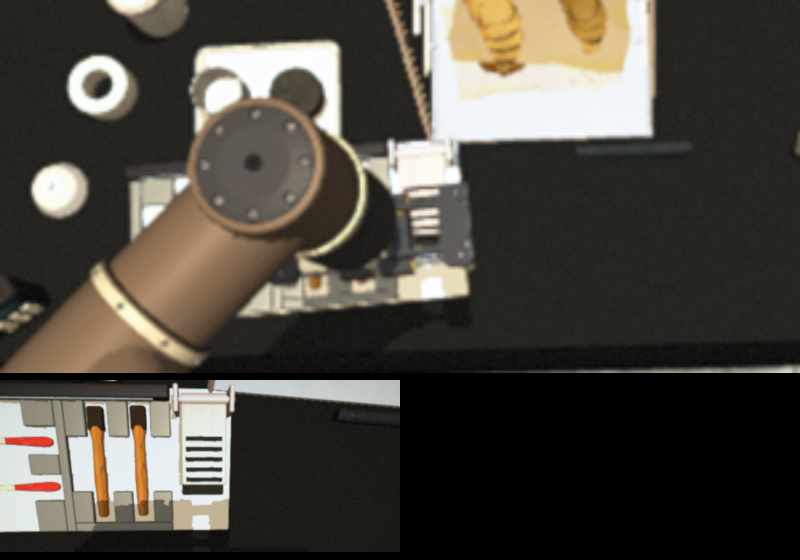

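Both brushes are in their lanes with the bristles at the bar, and both spoons are in theirs. The leveller and cup stand on the tray, the treadle is back up and the marker hasn't moved. Handing in.

```bash
python3 -c "
from plant import *
print(close_job())"
```

```text
the job is handed in; nothing more can be done
None
```

The job is done and handed in after about 61 s of robot time: leveller and cup upright on the tray, both brushes and both spoons each in their own compartment, and the treadle pressed to its stop and back up.

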